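Rack the retained samples by pack size

TASK

The four capped amber bottles to the left of and just behind the scale are this batch's retained samples, one of each pack size. Stand them in the wooden sample rack in order of size, each fully down and upright in the well bored for it, smallest bottle in the smallest well up to the largest in the largest. Do not knock any bottle over, and leave the two dropper bottles standing where they are.

Things in the scene. Friction and masses are not known exactly. Their poses are not given: they have to be found in the camera images.
- bottle_mini: smallest amber bottle with a tall black cap as wide as the bottle: 29 mm diameter, 78 mm high overall (cap is the top 30 mm), about 0.04 kg. Origin: centre of its underside, z up its axis. It can be gripped across the cap or body.
- bottle_small: second amber bottle: body 39 mm diameter, straight up to about 70 mm, then a shoulder to a black screw cap 22 mm in diameter; 102 mm high overall, about 0.12 kg. Origin: centre of its underside, z up. Grip it round the upper body.
- bottle_medium: third amber bottle: body 49 mm diameter, straight up to about 82 mm, then a shoulder to a black screw cap 26 mm in diameter; 119 mm high overall, about 0.2 kg. Origin: centre of its underside, z up. Grip it round the upper body.
- bottle_large: largest amber bottle: body 76 mm diameter up to 132 mm, then a shoulder sloping in to a black screw cap 31 mm in diameter, the top 22 mm (154 to 176 mm above its underside); 176 mm high, about 0.45 kg. Origin: centre of its underside, z up. Too wide to grip by the  take it firmly by the upper 18 mm of the cap, with the fingertips above the shoulder; it may swing a few mm when lifted.
- well_1: smallest of four round wells, in a row by size, in the sample rack: a fixed light-wood block 317 x 130 x 27 mm that may lie turned any way on the table's right half. Bore 36 mm, mouth flared to 45 mm over the top 8 mm. Origin: centre of the cork disc the bottle stands on, 8 mm above the table, 18 mm below the mouth. z up, y along the row towards the larger wells.
- well_2: second well: bore 46 mm, mouth flared to 55 mm, 58 mm along the row from well_1; depth, origin and axes as for well_1
- well_3: third well: bore 56 mm, mouth flared to 65 mm, 68 mm along the row from well_2; depth, origin and axes as for well_1
- well_4: largest well: bore 83 mm, mouth flared to 92 mm, 86.5 mm along the row from well_3; depth, origin and axes as for well_1
- dropper_a: bystander: amber dropper bottle with a black rubber bulb, 39 mm diameter, 128 mm high, standing at the far left; origin: centre of its underside. Not to be moved.
- dropper_b: bystander: amber dropper bottle with a dark green rubber bulb, 33 mm diameter, 112 mm high, standing at the near left; origin: centre of its underside. Not to be moved.

How it is judged (in metres and radians):
At the end, for the whole second after the job is handed in: Each of the four bottles stands in its own well in order of size: its underside centred within 8 mm of the well's centre and within 4 mm of the cork disc's height, tilted less than 0.1 rad (6 degrees), at rest and released; both dropper bottles are upright and within 30 mm of where they stood (horizontal distance between bottle_mini and well_1 below 0.008 m and z of bottle_mini in the frame of well_1 between -0.004 and 0.004 m and angle between each of bottle_mini, bottle_small, bottle_medium, bottle_large, dropper_a, dropper_b's own z axis and vertical below 0.1 rad and linear speed of each of bottle_mini, bottle_small, bottle_medium, bottle_large below 0.02 m/s and horizontal distance between bottle_small and well_2 below 0.008 m and z of bottle_small in the frame of well_2 between -0.004 and 0.004 m and horizontal distance between bottle_medium and well_3 below 0.008 m and z of bottle_medium in the frame of well_3 between -0.004 and 0.004 m and horizontal distance between bottle_large and well_4 below 0.008 m and z of bottle_large in the frame of well_4 between -0.004 and 0.004 m and distance of each of dropper_a, dropper_b from where it was at the start of the episode below 0.03 m); the robot touches nothing.
It fails at once if one of the four sample bottles is knocked over (tilted more than 0.8 rad) (angle between any of bottle_mini, bottle_small, bottle_medium, bottle_large's own z axis and vertical above 0.8 rad).
It fails at once if dropper a is pushed out of place or knocked over (distance of dropper_a from where it was at the start of the episode above 0.03 m or angle between dropper_a's own z axis and vertical above 0.5 rad).
It fails at once if dropper b is pushed out of place or knocked over (distance of dropper_b from where it was at the start of the episode above 0.03 m or angle between dropper_b's own z axis and vertical above 0.5 rad).
It also fails if it takes over 136 s, if anything falls off the work surface, if the arm or the gripper's body presses on something with over 40 N, if the wrist force passes 120 N, or if a joint passes its speed limit or range.

ROBOT

A 6-joint arm with a two-finger parallel gripper is mounted at the origin on a cart in front of the work surface, level with it; the furniture and walls round the work are solid. World frame = base frame: x ahead of the robot, y to its left, z up, the work surface at z = 0. Lengths are in mm, angles in degrees, forces in N, time in s.
With the tool pointing down it reaches from about 300 to 850 mm from the base axis. Payload 4.2 kg.
Tool frame: the origin (TCP) lies between the finger pads; the fingertips stand 22 mm ahead of it and the grasp point (between the pads) lies 3 mm ahead of it; z points along the fingers, y is the direction in which the jaws open and shut (so a half turn about z gives the same grasp; the last joint's range is limited). The gripper opens to 91 mm and grips with 3 to 60 N. Pads are 32 mm wide; open, the fingers measure 118 mm over their backs; the gripper's body (76 mm by 178 mm) begins 60 mm behind the grasp point.
Start: joints at [-78.381, 18.312, 89.639, -0, 72.044, -1.146], TCP at [127.055, -560.803, 215.176] pointing down, gripper open.
Joint ranges: [-177.97, 177.97], [-48.28, 115.42], [12.27, 149.76], [-77.06, 257.06], [2.81, 150.46], [-146.56, 146.56]. Speed limits (degrees/s): [147.25, 147.25, 180, 180, 180, 180].

INTERFACE

Orientations are given as [roll, pitch, yaw] about the fixed x, y, z axes, in that order (R = Rz(yaw) Ry(pitch) Rx(roll)).
In Python, from workcell import * gives the robot as it stands.
- The arm moves only by the shell command python3 -m jog 'ROWS' [OPENING] [FORCE]. ROWS is text: rows parted by semicolons, each of 6 numbers parted by spaces: the shift along the tool's x, y, z in units of 0.5 m (1.0 is 0.5 m), then the turn, a rotation vector about the tool's x, y, z in units of pi/2 rad (1.0 is pi/2 rad). A call has 1 to 20 rows; each row is the pose to reach, as a shift and turn from the pose measured when the call began, along the tool's axes at that moment; what a row does not reach only later rows make up. A row lasts 1/12 s, in which the tool goes at most 41.7 mm and 7.16 degrees, less where a joint would pass 70% of its speed; a pose out of reach is approached as far as the arm can. A call with a number of a shift or a turn outside -1 to 1 is refused whole. A call with a gripper value outside its range is refused whole. OPENING is the opening, from -1 (shut) to 1 (fully open), set as the call begins (- or left out, the last holds). The fingers move at their own pace and stop on an object; FORCE is the grip in N (left out, the last holds). Time passes only in rows, so rows that repeat a pose let the fingers close. It gives the time, the measured TCP pose, the force and the opening at its end, in the units of the state.
- state(): the state, without advancing time (a new reading comes with each control period).
- grab_frame(name): name is "scene" or "side" or "wrist"; returns the picture (480x640x3 uint8, red, green, blue); there is no depth.
- calibration(name): a dict with "mtx" (3x3 intrinsics, pixels), "distortion" ([k1, k2, p1, p2, k3] as OpenCV has them; the pictures are not rectified), "rvec" (rotation vector, rad) and "tvec" (3), from world to camera coordinates, as OpenCV has them. Camera axes: x right, y down, z forward; pixel columns grow to the right and rows downward; lengths in mm; the calibration is good to about 2 mm. A picture is of the moment at which its call begins: read the wrist's pose just before it. calibration takes no time and is no camera call; for the wrist camera it gives the pose at the moment of the call.
- job_done(): hands the job in, once; it reports no verdict.
Trained networks look in the newest picture that a camera, given by its name, has taken for a name from the list of things; names that differ only in an ending like _2 or _b are one class to them, and where a whole thing is asked for, a point or a joint stands for the part that bears it (a point fixed in the world has none). Each returns a list of dicts, best first, with "confidence" (0 to 1); they miss things now and then, are a little off and sometimes report something else, mostly with a low value. They report only what shows in the picture. A call takes as long as a camera call.
- spot_in(query, camera): "rect" ([left, top, right, bottom] in pixels, round what is visible of it).
- tip_of(query, camera): "location" ([column, row] in pixels: a listed point, or the origin of a listed thing).
The state is a dict: "time_s": time; "qpos": joint angles; "qvel": joint speeds; "effort": joint torques, N m; "ee_pos": TCP position; "ee_rot": TCP orientation; "force": force on the tool from outside, world axes, zero at the start; "torque": the same for the moment, N m; "gripper_width": finger opening in mm.
Only numpy, scipy, OpenCV 4.12 (cv2) and the standard library are available. Lean on these libraries where they do the work, as an engineer would, in place of code of your own. Each camera call takes 0.05 s, during which the arm holds its last target. There are 200 camera calls.

## Working session

There is one attempt and no reset: what is moved stays moved. The work goes in short steps, Python scripts to look and compute and a shell command to move; the robot and the scene stay as the last step left them, time stands still between calls to the robot, and variables do not carry over. Pictures are saved under pics/ and viewed, about 12 in all and at most 16, crops included, and the job is handed in when it is done.

```bash
mkdir -p pics; ls; cat > h.py <<'E'
from workcell import *
import numpy as np, cv2
from scipy.spatial.transform import Rotation as R
def snap(c,fn=None):
    im=grab_frame(c)
    if fn: cv2.imwrite('pics/'+fn+'.png',im[:,:,::-1])
    return im
def proj(c,P,cal=None):
    k=cal or calibration(c)
    return cv2.projectPoints(np.array(P,float).reshape(-1,3),np.array(k['rvec'],float),np.array(k['tvec'],float),np.array(k['mtx']),np.array(k['distortion'],float))[0].reshape(-1,2)
def back(c,uv,z,cal=None):
    k=cal or calibration(c)
    n=cv2.undistortPoints(np.array(uv,float).reshape(-1,1,2),np.array(k['mtx']),np.array(k['distortion'],float)).reshape(-1,2)
    Rm=cv2.Rodrigues(np.array(k['rvec'],float))[0]; t=np.array(k['tvec'],float).ravel()
    o=-Rm.T@t; d=np.c_[n,np.ones(len(n))]@Rm
    return o+d*((z-o[2])/d[:,2])[:,None]
E
python3 - <<'E'
from h import *
print(state())
for c in ['scene','side','wrist']:
    snap(c,c+'0'); k=calibration(c); Rm=cv2.Rodrigues(np.array(k['rvec'],float))[0]; print(c,-Rm.T@np.array(k['tvec']).ravel(),Rm[2])
    if c=='wrist': continue
    for q in ['bottle_mini','bottle_small','bottle_medium','bottle_large','dropper_a','well_1']:
        for d in tip_of(q,c)[:4]:
            if d['confidence']>.2: print(c,q,round(d['confidence'],2),np.round(d['location'],1),np.round(back(c,d['location'],8 if 'well' in q else 0),1))
E
```

```text
pics
{'time_s': 0.0, 'qpos': array([-7.83818526e+01,  1.83501268e+01,  8.97078271e+01, -1.19055845e-03,
        7.20427608e+01, -1.14486179e+00]), 'qvel': array([ 0.0531624 ,  0.03987027, -0.03069706, -0.07658348,  0.03539324,
       -0.01314151]), 'effort': array([ 1.93845044e-03, -4.12456369e+01, -2.31970793e+01,  7.28410925e-02,
        4.55237261e-02, -1.50140963e-04]), 'ee_pos': array([ 126.9298099 , -560.29020827,  214.32582686]), 'ee_rot': array([-1.79899283e+02, -8.80616755e-04,  1.27633764e+01]), 'force': array([ 0.34652886, -0.25299635, -0.59300898]), 'torque': array([ 0.00515694, -0.01238927,  0.02201818]), 'gripper_width': 91.32237848845129}
scene [-153.95843333 1324.71350347 1096.93335721] [ 0.34926039 -0.7241513  -0.59466132]
scene bottle_mini 0.66 [256.  321.9] [[471.7 381.6   0. ]]
scene bottle_small 0.7 [245.7 246.8] [[657.  116.7   0. ]]
scene bottle_medium 0.93 [252.8 286.2] [[548.6 263.4   0. ]]
scene bottle_large 0.81 [312.2 299.1] [[377.5 243.2   0. ]]
scene dropper_a 0.73 [324.6 331.3] [[297.6 339.1   0. ]]
scene dropper_a 0.69 [206.5 319.4] [[593.4 428.1   0. 
[... 169 characters left out ...]
. ]]
side [ -90.70503198 1118.40902281  691.93120985] [ 0.41943791 -0.78050125 -0.46356191]
side bottle_mini 0.77 [249.2 335.6] [[462.  386.2   0. ]]
side bottle_small 0.89 [240.6 252.6] [[667.4 117.1   0. ]]
side bottle_small 0.62 [367.2 204.7] [[ 496.5 -276.6    0. ]]
side bottle_medium 0.82 [247.3 294.9] [[546.1 267.8   0. ]]
side bottle_large 0.59 [318.9 309.9] [[379.1 249.9   0. ]]
side dropper_a 0.84 [185.3 333.1] [[580.5 434.4   0. ]]
side dropper_a 0.81 [340.3 344.9] [[289.3 333.9   0. ]]
side well_1 0.46 [373.2 189.7] [[ 516.4 -368.     8. ]]
side well_1 0.4 [364.3 206.9] [[ 491.2 -243.3    8. ]]
wrist [ 198.36129362 -545.35887325  383.9948271 ] [-0.25349524 -0.05747517 -0.96562765]
```

View pics/scene0.png

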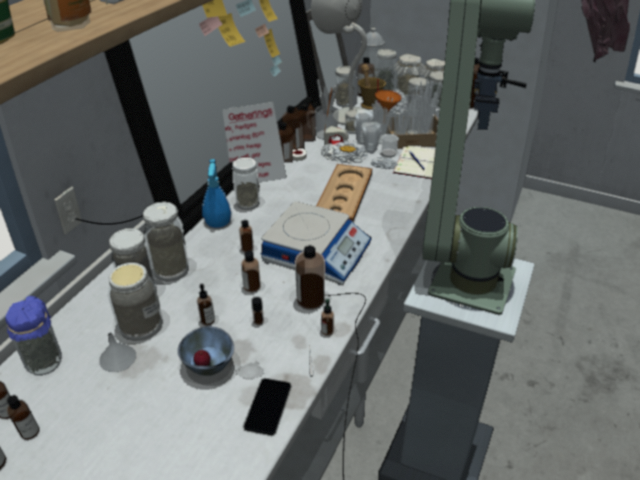

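View pics/side0.png

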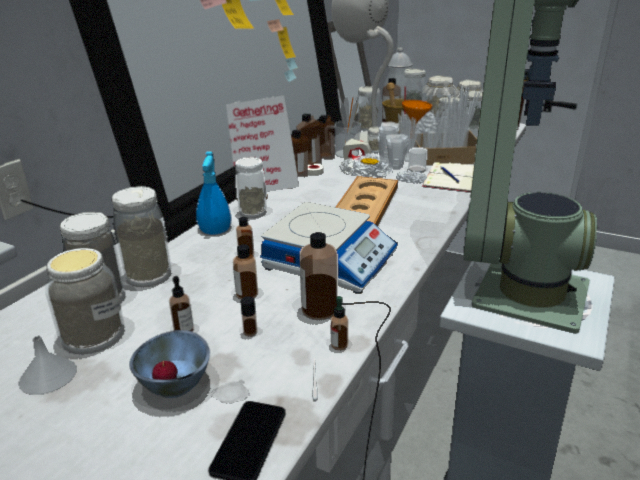

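The scene view shows the large bottle at (310,300), mini at (257,322), medium at (251,287) and small at (246,247). The droppers are at (206,320) and (327,332), and the rack is behind the scale at (345,190). The side view agrees. Next I'll look at the rack from close above.

```bash
python3 -m jog '0.08 -0.03 -0.17 0 0 0;0.16 -0.07 -0.17 0 0 0;0.24 -0.1 -0.17 0 0 0;0.32 -0.14 -0.17 0 0 0;0.4 -0.17 -0.17 0 0 0;0.47 -0.2 -0.17 0 0 0;0.54 -0.23 -0.17 0 0 0;0.61 -0.26 -0.17 0 0 0;0.68 -0.29 -0.17 0 0 0;0.75 -0.32 -0.17 0 0 0;0.82 -0.35 -0.17 0 0 0;0.85 -0.36 -0.17 0 0 0;0.85 -0.36 -0.17 0 0 0;0.85 -0.36 -0.17 0 0 0;0.85 -0.36 -0.17 0 0 0'
python3 - <<'E'
from h import *
s=state();print(s['ee_pos'],s['ee_rot'],s['qpos'])
snap('wrist','w1')
for i in '1234':
  for d in tip_of('well_'+i,'wrist')[:4]: print(i,round(d['confidence'],2),np.round(d['location'],1),np.round(back('wrist',d['location'],8),1))
E
```

```text
time_s: 2.0
ee_pos: [501.4, -291.4, 300.0]
ee_rot: [180.0, 0.1, 12.8]
force: [-1.5, -0.0, 0.7]
gripper_width: 90.9
[ 501.40902524 -291.43717591  299.98886694] [1.79991243e+02 5.43478534e-02 1.27903839e+01] [-3.12774821e+01  1.65646019e+01  8.00531089e+01 -4.43842053e-02
  8.34152504e+01  4.59372322e+01]
1 0.94 [204.6 188.8] [[ 480.2 -145.     8. ]]
1 0.76 [256.4 190. ] [[ 493.3 -210.6    8. ]]
1 0.71 [305.7 196.1] [[ 499.5 -274.3    8. ]]
1 0.62 [368.  195.1] [[ 518.5 -352.8    8. ]]
2 0.94 [204.6 188.8] [[ 480.3 -145.     8. ]]
2 0.76 [256.4 190. ] [[ 493.4 -210.7    8. ]]
2 0.71 [305.7 196.1] [[ 499.5 -274.4    8. ]]
2 0.62 [368.  195.1] [[ 518.5 -352.9    8. ]]
3 0.94 [204.6 188.8] [[ 480.4 -145.     8. ]]
3 0.76 [256.4 190. ] [[ 493.4 -210.7    8. ]]
3 0.71 [305.7 196.1] [[ 499.6 -274.4    8. ]]
3 0.62 [368.  195.1] [[ 518.6 -352.9    8. ]]
4 0.94 [204.6 188.8] [[ 480.5 -145.     8. ]]
4 0.76 [256.4 190. ] [[ 493.6 -210.6    8. ]]
4 0.71 [305.7 196.1] [[ 499.7 -274.4    8. ]]
4 0.62 [368.  195.1] [[ 518.7 -352.9    8. ]]
```

View pics/w1.png

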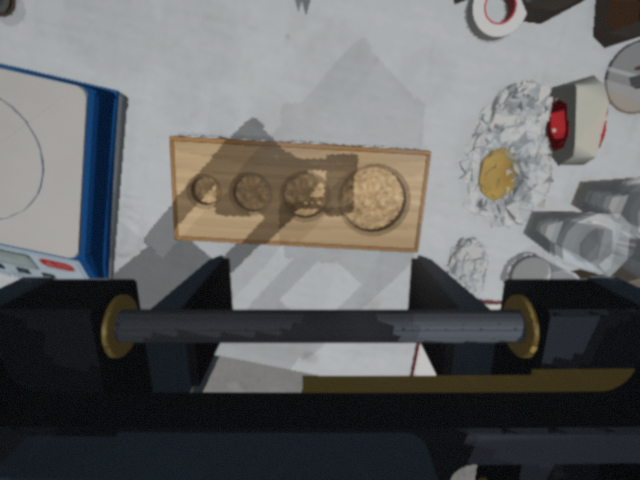

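The rack runs along -y. Its smallest well is on the left, nearest the scale, at (205,189), and the largest is at (372,196). Next I'll turn to yaw 100 and look over the bottles.

```bash
python3 -m jog '0.01 -0.07 -0.1 0 0 -0.075;0.03 -0.14 -0.1 0 0 -0.15;0.04 -0.21 -0.1 0 0 -0.225;0.06 -0.28 -0.1 0 0 -0.3;0.07 -0.35 -0.1 0 0 -0.375;0.08 -0.42 -0.1 0 0 -0.45;0.1 -0.49 -0.1 0 0 -0.525;0.11 -0.56 -0.1 0 0 -0.6;0.13 -0.63 -0.1 0 0 -0.675;0.14 -0.7 -0.1 0 0 -0.75;0.15 -0.77 -0.1 0 0 -0.825;0.17 -0.84 -0.1 0 0 -0.9;0.19 -0.943 -0.1 0 0 -0.969;0.19 -0.943 -0.1 0 0 -0.969;0.19 -0.943 -0.1 0 0 -0.969;0.19 -0.943 -0.1 0 0 -0.969'
python3 - <<'E'
from h import *
s=state();print(s['ee_pos'],s['ee_rot'],s['qpos'])
snap('wrist','w2')
for q,h in [('bottle_mini',78),('bottle_small',102),('bottle_medium',119),('bottle_large',176),('dropper_a',128)]:
  for d in tip_of(q,'wrist')[:2]: print(q,round(d['confidence'],2),np.round(d['location'],1),np.round(back('wrist',d['location'],0),1))
  for d in spot_in(q,'wrist')[:2]: print('   rect',round(d['confidence'],2),np.round(d['rect'],1))
k=calibration('wrist');Rm=cv2.Rodrigues(np.array(k['rvec'],float))[0]; print(-Rm.T@np.array(k['tvec']).ravel())
E
```

```text
time_s: 3.58
ee_pos: [490.2, 188.0, 350.2]
ee_rot: [-180.0, 0.1, 99.8]
force: [0.3, -0.7, 0.6]
gripper_width: 91.1
[490.17270006 188.02567434 350.20195502] [-1.79992124e+02  8.66371539e-02  9.98405331e+01] [ 1.97847029e+01  1.06061915e+01  8.10615955e+01 -8.40101061e-02
  8.83549336e+01  9.94660410e+00]
bottle_mini 0.97 [327.7  44.8] [[467.6 379.8   0. ]]
   rect 0.7 [315.9  17.2 338.7  60.9]
bottle_small 0.58 [414.3 246.3] [[645.5 129.1   0. ]]
   rect 0.69 [401.9 235.8 445.2 263.8]
bottle_medium 0.76 [370.6 141.4] [[548.6 269.    0. ]]
   rect 0.87 [353.3 120.6 401.5 165.4]
bottle_large 0.69 [253.  134.6] [[384.5 250.6   0. ]]
bottle_large 0.52 [370.3 140.2] [[547.7 271.    0. ]]
   rect 0.94 [191.3  97.  277.  170.4]
dropper_a 0.65 [193.6  53.7] [[293.6 340.6   0. ]]
dropper_a 0.55 [426.5  20.1] [[588.6 432.2   0. ]]
   rect 0.82 [412.2   0.7 462.5  37.7]
   rect 0.78 [151.1  27.9 202.6  71.4]
[477.64213412 259.81038823 519.07073664]
```

View pics/w2.png

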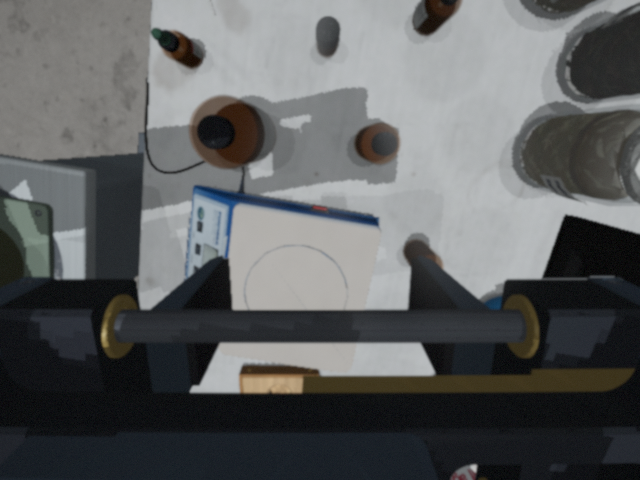

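The wrist view shows mini at (327,38), medium at (377,143), large at (230,132) and small at (422,250), partly behind a finger. The droppers are at (180,48) and (437,15). I'll go close to mini.

```bash
python3 -m jog '0.06 0 0.05 0 0 0;0.12 0 0.1 0 0 0;0.17 0 0.16 0 0 0;0.23 0 0.22 0 0 0;0.28 0.005 0.27 0 0 0;0.307 0.007 0.3 0 0 0;0.307 0.007 0.3 0 0 0;0.307 0.007 0.3 0 0 0;0.307 0.007 0.3 0 0 0'
cat >> h.py <<'E'
def rel(target,yaw=None):
    "shift in jog units from present pose to target"
    s=state(); r=R.from_euler('xyz',s['ee_rot'],degrees=True)
    d=r.inv().apply(np.array(target)-s['ee_pos'])/500
    print('to',np.round(target,1),'shift',np.round(d,4), '' if yaw is None else ('turn z',round(-(yaw-s['ee_rot'][2])/90,4)))
def look(q,fn,hs=(0,)):
    s=state();print(s['time_s'],s['ee_pos'].round(1),s['ee_rot'].round(2))
    k=calibration('wrist'); snap('wrist',fn)
    for d in tip_of(q,'wrist')[:3]: print(q,round(d['confidence'],2),np.round(d['location'],1),[np.round(back('wrist',d['location'],h,k),1)[0] for h in hs])
    for d in spot_in(q,'wrist')[:2]: print('   rect',round(d['confidence'],2),np.round(d['rect'],1))
    return k
def outline(k,xy,parts):
    "parts: (z,radius); draws circles"
    a=np.linspace(0,2*np.pi,60)
    return [proj('wrist',np.c_[xy[0]+r*np.cos(a),xy[1]+r*np.sin(a),0*a+z],k) for z,r in parts]
def draw(fn,out,crop,curves):
    im=cv2.imread('pics/'+fn+'.png')
    for c,col in zip(curves,[(0,255,0),(0,255,255),(255,0,255),(255,255,0)]*3):
        cv2.polylines(im,[np.int32(c.round())],True,col,1)
    x0,y0,x1,y1=crop; cv2.imwrite('pics/'+out+'.png',cv2.resize(im[y0:y1,x0:x1],None,fx=3,fy=3,interpolation=cv2.INTER_CUBIC)[:600,:800])
E
python3 - <<'E'
from h import *
k=look('bottle_mini','w3')
import numpy as np
d=tip_of('bottle_mini','wrist')[0]['location']; p=back('wrist',d,0,k)[0]
print(p); c=outline(k,p,[(0,14.5),(78,14.5)]); m=c[1].mean(0); print([ (x.min(0),x.max(0)) for x in c])
x0,y0=(m-[130,95]).astype(int); x0=max(x0,0);y0=max(y0,0)
draw('w3','w3c',(x0,y0,x0+260,y0+200),c)
E
```

```text
time_s: 4.88
ee_pos: [468.2, 339.9, 201.3]
ee_rot: [179.9, 0.0, 99.8]
force: [0.6, -0.4, -0.0]
gripper_width: 91.0
4.8833 [468.2 339.9 201.3] [1.799e+02 1.000e-02 9.983e+01]
bottle_mini 0.64 [324.2 173. ] [array([465.8, 380. ,   0. ])]
   rect 0.9 [308.2 162.2 342.3 203. ]
[465.79453659 379.96598221   0.        ]
[(array([310.02543625, 158.5408417 ]), array([338.36738534, 187.18161309])), (array([307.62119657, 163.41270135]), array([343.31771679, 199.27083145]))]
```

View pics/w3c.png

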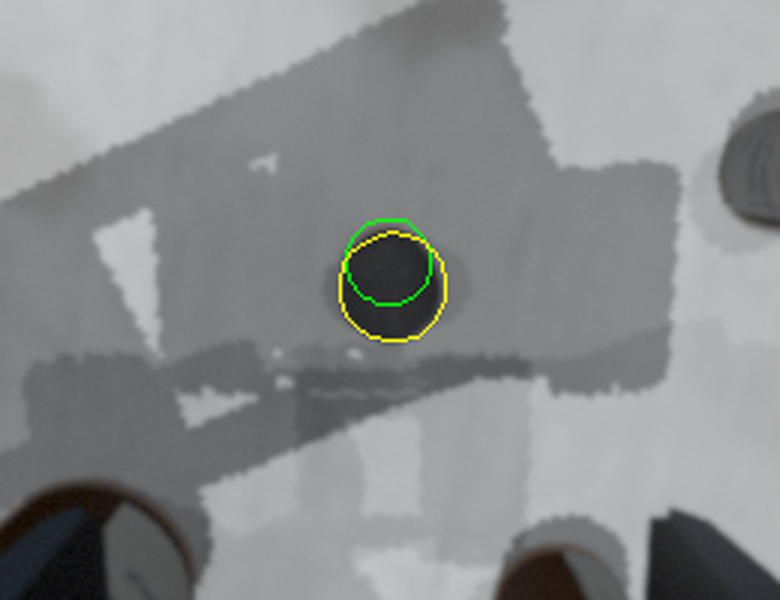

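Mini matches the model at about (465,379). Grasping it now.

```bash
python3 -m jog '0.078 0.007 0 0 0 0;0.078 0.007 0.07 0 0 0;0.078 0.007 0.14 0 0 0;0.078 0.007 0.21 0 0 0;0.078 0.007 0.25 0 0 0;0.078 0.007 0.278 0 0 0;0.078 0.007 0.278 0 0 0;0.078 0.007 0.278 0 0 0' 1
python3 -m jog '0 0 0 0 0 0;0 0 0 0 0 0;0 0 0 0 0 0;0 0 0 0 0 0;0 0 0 0 0 0;0 0 0 0 0 0;0 0 0 0 0 0;0 0 0 0 0 0;0 0 0 0 0 0;0 0 0 0 0 0;0 0 0 0 0 0;0 0 0 0 0 0' -1 15
python3 - <<'E'
from h import *
# rack fit from w1 view
uv=np.array([[204.6,188.8],[256.4,190.],[305.7,196.1],[368.,195.1]])
E
python3 -c "
from h import *
rel([465,379,250]);print(state()['qpos'].round(1))"
```

```text
time_s: 5.75
ee_pos: [465.8, 378.5, 63.0]
ee_rot: [179.9, -0.0, 99.7]
force: [-0.5, 0.3, 0.6]
gripper_width: 91.0
time_s: 6.75
ee_pos: [465.8, 378.4, 62.9]
ee_rot: [179.9, -0.0, 99.7]
force: [-0.0, -0.3, 0.1]
gripper_width: 26.8
to [465 379 250] shift [ 0.0015 -0.0005 -0.3742] 
[38.  27.9 98.1 -0.1 53.8 28.3]
```

```bash
python3 -m jog '0 0 -0.06 0 0 0;0 0 -0.13 0 0 0;0 0 -0.2 0 0 0;0 0 -0.27 0 0 0;0 0 -0.34 0 0 0;0 0 -0.39 0 0 0;0 0 -0.39 0 0 0;0 0 -0.39 0 0 0'
cat >> h.py <<'E'
def wcal(pos,rot):
    "wrist calibration for another tool pose"
    s=state();k=calibration('wrist');Rm=cv2.Rodrigues(np.array(k['rvec'],float))[0];t=np.array(k['tvec'],float).ravel()
    Rt=R.from_euler('xyz',s['ee_rot'],degrees=True).as_matrix()
    A=Rm@Rt; b=Rm@s['ee_pos']+t   # cam = A*tool + b
    Rn=R.from_euler('xyz',rot,degrees=True).as_matrix()
    return dict(k,rvec=cv2.Rodrigues(A@Rn.T)[0],tvec=b-A@Rn.T@np.array(pos))
def rack(im,k,p0):
    "fit x,y,yaw of rack top rectangle + wells; p0=(well1 x,y,dir deg, offset along from edge, across)"
    pass
E
python3 - <<'E'
from h import *
k=wcal([501.409,-291.437,299.989],[179.991,.054,12.790])
im=cv2.imread('pics/w1.png'); hsv=cv2.cvtColor(im,cv2.COLOR_BGR2HSV)
m=((hsv[:,:,0]>8)&(hsv[:,:,0]<24)&(hsv[:,:,1]>70)).astype(np.uint8); m[262:]=0;m[:,:150]=0;m[:,440:]=0;m[:120]=0
m=cv2.morphologyEx(m,cv2.MORPH_CLOSE,np.ones((9,9)));m=cv2.morphologyEx(m,cv2.MORPH_OPEN,np.ones((9,9)))
c=max(cv2.findContours(m,0,1)[0],key=cv2.contourArea)
ap=cv2.approxPolyDP(c,8,True).reshape(-1,2);print(ap.tolist())
w=back('wrist',c.reshape(-1,2),27,k)[:,:2]
r=cv2.minAreaRect(w.astype(np.float32));print(r)
print(back('wrist',[[171,136],[431,150],[418,250],[175,241]],27,k).round(1))
for u,z in [((204.6,188.8),8),((256.4,190.),8),((305.7,196.1),8),((368.,195.1),8),((206,188),27),((252,192),27),((305,193),27),((374,197),27)]: print(u,back('wrist',[u],z,k).round(1))
cv2.imwrite('pics/w1m.png',cv2.resize(cv2.drawContours(im,[c],-1,(0,255,0),1)[120:270,150:450],None,fx=2.6,fy=2.6))
rel([500,-330,260])
E
```

```text
time_s: 7.42
ee_pos: [465.8, 378.6, 259.4]
ee_rot: [179.7, -0.1, 99.7]
force: [0.3, 0.7, -1.5]
gripper_width: 26.8
[[170, 137], [176, 239], [416, 251], [428, 151]]
((500.2511291503906, -263.5059814453125), (128.49871826171875, 313.41986083984375), 9.808500289916992)
[[ 537.4 -100.9   27. ]
 [ 590.3 -408.1   27. ]
 [ 466.  -429.4   27. ]
 [ 408.5 -121.1   27. ]]
(204.6, 188.8) [[ 479.8 -143.6    8. ]]
(256.4, 190.0) [[ 493.  -209.1    8. ]]
(305.7, 196.1) [[ 499.3 -272.8    8. ]]
(368.0, 195.1) [[ 518.5 -351.2    8. ]]
(206, 188) [[ 485.  -150.6   27. ]]
(252, 192) [[ 492.6 -207.    27. ]]
(305, 193) [[ 505.9 -271.3   27. ]]
(374, 197) [[ 520.  -355.9   27. ]]
to [ 500 -330  260] shift [-1.4084 -0.1719 -0.0048]
```

View pics/w1m.png

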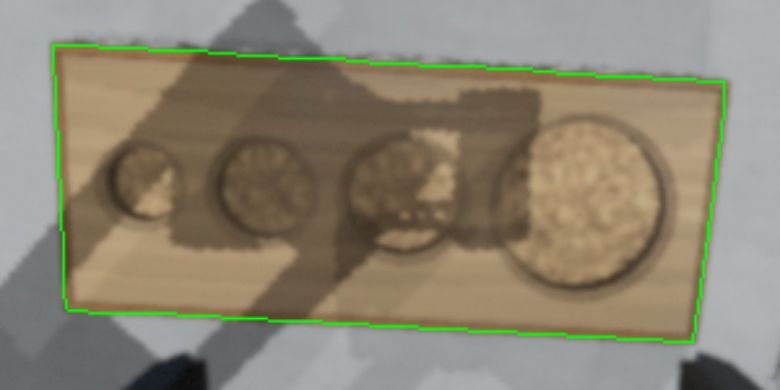

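```bash
python3 -m jog '-0.08 -0.01 0 0 0 0;-0.16 -0.02 0 0 0 0;-0.24 -0.03 0 0 0 0;-0.32 -0.04 0 0 0 0;-0.4 -0.05 0 0 0 0;-0.48 -0.06 0 0 0 0;-0.56 -0.07 0 0 0 0;-0.64 -0.08 0 0 0 0;-0.72 -0.09 0 0 0 0;-0.8 -0.1 0 0 0 0;-0.88 -0.11 0 0 0 0;-0.96 -0.12 0 0 0 0'
python3 -c "
from h import *
rel([500,-330,260])"
```

```text
time_s: 8.42
ee_pos: [486.2, -106.3, 256.0]
ee_rot: [179.9, -0.2, 99.7]
force: [-0.0, 0.2, -0.0]
gripper_width: 26.5
to [ 500 -330  260] shift [-0.4456 -0.0484 -0.0097]
```

```bash
python3 -m jog '-0.08 -0.01 0 0 0 0;-0.16 -0.02 -0.01 0 0 0;-0.24 -0.03 -0.01 0 0 0;-0.32 -0.04 -0.01 0 0 0;-0.4 -0.045 -0.01 0 0 0;-0.446 -0.048 -0.01 0 0 0;-0.446 -0.048 -0.01 0 0 0;-0.446 -0.048 -0.01 0 0 0'
cat >> h.py <<'E'
C0=np.array([500.3,-263.5]); A0=9.81; S=np.array([0,58,126,212.5])-117.5; LAT=1.
def wells(c=C0,a=A0,lat=LAT):
    e=np.array([np.sin(np.radians(a)),-np.cos(np.radians(a))]); n=np.array([-e[1],e[0]])
    return c+S[:,None]*e+lat*n, e, n
def rackrect(c=C0,a=A0):
    W,e,n=wells(c,a); return np.array([[*(c+x*e+y*n),27] for x,y in [(-158.5,-65),(158.5,-65),(158.5,65),(-158.5,65)]])
E
python3 - <<'E'
from h import *
s=state();print(s['ee_pos'],s['ee_rot'])
k=calibration('wrist'); im=snap('wrist','w4')
W,e,n=wells();print(W)
cs=[proj('wrist',rackrect(),k)]
for w,r in zip(W,[18,23,28,41.5]): cs+=outline(k,w,[(8,r),(26,r+4.5)])
draw('w4','w4c',(170,0,436,200+0),cs)
im=cv2.imread('pics/w4.png')
for c in cs: cv2.polylines(im,[np.int32(c.round())],True,(0,255,0),1)
cv2.imwrite('pics/w4d.png',cv2.resize(im[:300,160:480],None,fx=2,fy=2,interpolation=cv2.INTER_CUBIC))
E
```

```text
time_s: 9.08
ee_pos: [499.2, -330.6, 257.3]
ee_rot: [-179.9, -0.4, 99.6]
force: [-0.2, 1.4, -0.5]
gripper_width: 26.5
[ 499.22169232 -330.59616442  257.34646724] [-179.88827975   -0.43699297   99.59539449]
[[ 481.26555396 -147.5476828 ]
 [ 491.14767996 -204.69961703]
 [ 502.73362078 -271.70533302]
 [ 517.47161903 -356.94054527]]
```

View pics/w4d.png

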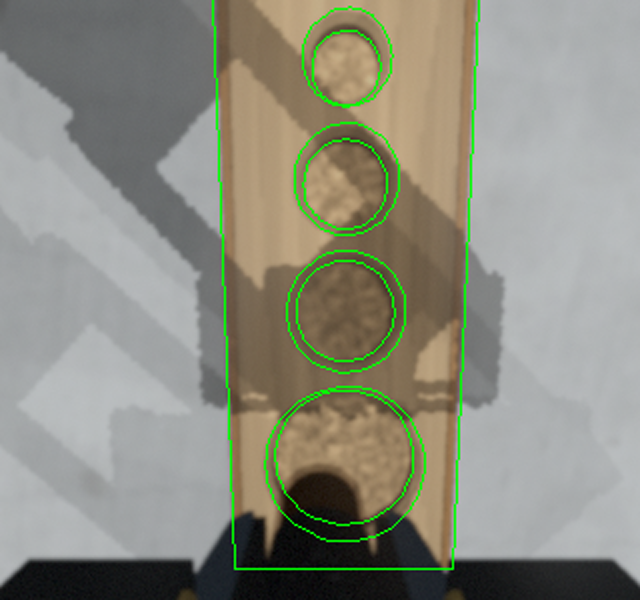

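```bash
python3 - <<'E'
from h import *
k=calibration('wrist');s=state();r=R.from_euler('xyz',s['ee_rot'],degrees=True)
a=np.linspace(0,2*np.pi,60)
for z in (63,15,-15):
  p=s['ee_pos']+r.apply(np.c_[14.5*np.cos(a),14.5*np.sin(a),0*a+z]); u=proj('wrist',p,k); print(z,((u-[160,0])*2).min(0).round(),((u-[160,0])*2).max(0).round(), ((u-[160,0])*2).mean(0).round())
rel([481.3,-147.5,200],100)
E
```

```text
63 [278. 460.] [363. 541.] [320. 500.]
15 [268. 503.] [373. 602.] [321. 552.]
-15 [259. 543.] [383. 656.] [321. 599.]
to [ 481.3 -147.5  200. ] shift [0.3641 0.0257 0.1186] ('turn z', np.float64(-0.0036))
```

The model overlay fits the rack and wells to about 1 mm. Mini hangs about 2.5 mm toward -x in the tool frame, and I'll compensate for that.

```bash
python3 -m jog '0.08 0.01 0 0 0 0;0.16 0.015 0 0 0 0;0.24 0.02 0 0 0 0;0.32 0.025 0 0 0 0;0.369 0.026 0 0 0 0;0.369 0.026 0.07 0 0 0;0.369 0.026 0.14 0 0 0;0.369 0.026 0.21 0 0 0;0.369 0.026 0.27 0 0 0;0.369 0.026 0.27 0 0 0;0.369 0.026 0.27 0 0 0;0.369 0.026 0.27 0 0 0'
python3 -c "
from h import *
rel([481,-145.2,72],100)"
```

```text
time_s: 10.13
ee_pos: [481.8, -144.2, 125.9]
ee_rot: [179.9, -0.4, 99.7]
force: [1.0, -0.4, 0.3]
gripper_width: 27.3
to [ 481.  -145.2   72. ] shift [-0.0024 -0.002   0.1078] ('turn z', np.float64(-0.003))
```

```bash
python3 -m jog '-0.002 -0.002 0.03 0 0 0;-0.002 -0.002 0.06 0 0 0;-0.002 -0.002 0.085 0 0 0;-0.002 -0.002 0.1 0 0 0;-0.002 -0.002 0.107 0 0 0;-0.002 -0.002 0.107 0 0 0;-0.002 -0.002 0.107 0 0 0;-0.002 -0.002 0.107 0 0 0'
```

```text
time_s: 10.8
ee_pos: [481.7, -145.2, 73.4]
ee_rot: [179.8, -0.3, 99.7]
force: [0.0, -0.5, -0.1]
gripper_width: 26.7
```

```bash
python3 -m jog '0 0 0.004 0 0 0;0 0 0.004 0 0 0;0 0 0.004 0 0 0'
python3 -m jog '0 0 0 0 0 0;0 0 0 0 0 0;0 0 0 0 0 0;0 0 0 0 0 0;0 0 0 0 0 0;0 0 0 0 0 0;0 0 0 0 0 0' 1
python3 -m jog '0 0 -0.05 0 0 0;0 0 -0.12 0 0 0;0 0 -0.2 0 0 0;0 0 -0.28 0 0 0;0 0 -0.36 0 0 0;-0.08 0 -0.4 0 0 0;-0.16 0 -0.4 0 0 0;-0.16 0 -0.4 0 0 0;-0.16 0 -0.4 0 0 0'
python3 - <<'E'
from h import *
k=look('bottle_mini','w5',(8,))
W,e,n=wells()
cs=outline(k,W[0],[(8,14.5),(86,14.5),(26,22.5)]); print([(c.min(0).round(),c.max(0).round()) for c in cs])
draw('w5','w5c',(200,60,460,260),cs)
rel([600,130,260])
E
```

```text
time_s: 11.05
ee_pos: [481.9, -145.3, 71.6]
ee_rot: [179.8, -0.3, 99.7]
force: [-0.6, 0.1, 0.1]
gripper_width: 26.9
time_s: 11.63
ee_pos: [481.9, -145.3, 71.7]
ee_rot: [179.8, -0.3, 99.7]
force: [-0.4, 0.1, -0.7]
gripper_width: 70.6
time_s: 12.38
ee_pos: [494.9, -226.7, 270.9]
ee_rot: [179.8, -0.3, 99.6]
force: [-0.3, 0.5, -0.4]
gripper_width: 90.9
12.3833 [ 494.9 -226.7  270.9] [179.83  -0.31  99.56]
bottle_mini 0.94 [319.3 132. ] [array([ 480.9, -144.8,    8. ])]
   rect 0.57 [306.5 115.4 332.6 145.5]
[(array([307., 121.]), array([332., 147.])), (array([304., 117.]), array([334., 148.])), (array([299., 113.]), array([339., 155.]))]
to [600 130 260] shift [0.6622 0.3282 0.026 ]
```

View pics/w5c.png

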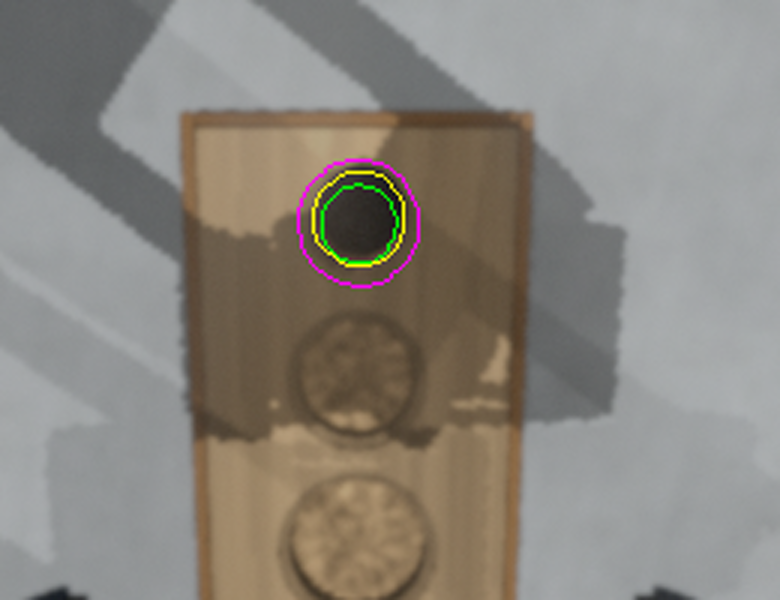

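Mini is seated and centred in well_1 at (360,220) in the crop. Next is the small bottle.

```bash
python3 -m jog '0.06 0.04 0 0 0 0;0.12 0.08 0 0 0 0;0.18 0.12 0 0 0 0;0.24 0.17 0 0 0 0;0.3 0.21 0 0 0 0;0.36 0.25 0 0 0 0;0.42 0.29 0 0 0 0;0.48 0.33 0 0 0 0;0.54 0.37 0 0 0 0;0.557 0.388 0 0 0 0;0.557 0.388 0 0 0 0;0.557 0.388 0 0 0 0;0.557 0.388 0 0 0 0'
python3 - <<'E'
from h import *
k=look('bottle_small','w6',(0,))
d=tip_of('bottle_small','wrist')[0]['location']; p=back('wrist',d,0,k)[0]
cs=outline(k,p,[(0,19.5),(70,19.5),(102,11)]); print([(c.min(0).round(),c.max(0).round()) for c in cs])
im=cv2.imread('pics/w6.png')
for c in cs: cv2.polylines(im,[np.int32(c.round())],True,(0,255,0),1)
cv2.imwrite('pics/w6c.png',cv2.resize(im[0:300,130:530],None,fx=2,fy=2,interpolation=cv2.INTER_CUBIC))
E
```

```text
time_s: 13.62
ee_pos: [637.5, 82.4, 272.6]
ee_rot: [180.0, -0.3, 99.7]
force: [-0.1, -0.9, 0.5]
gripper_width: 91.2
13.6167 [637.5  82.4 272.6] [179.97  -0.35  99.75]
bottle_small 0.83 [334.3 168.5] [array([647.7, 125.5,   0. ])]
   rect 0.7 [319.5 153.5 351.9 192.7]
[(array([318., 152.]), array([350., 185.])), (array([318., 154.]), array([356., 192.])), (array([327., 164.]), array([350., 188.]))]
```

View pics/w6c.png

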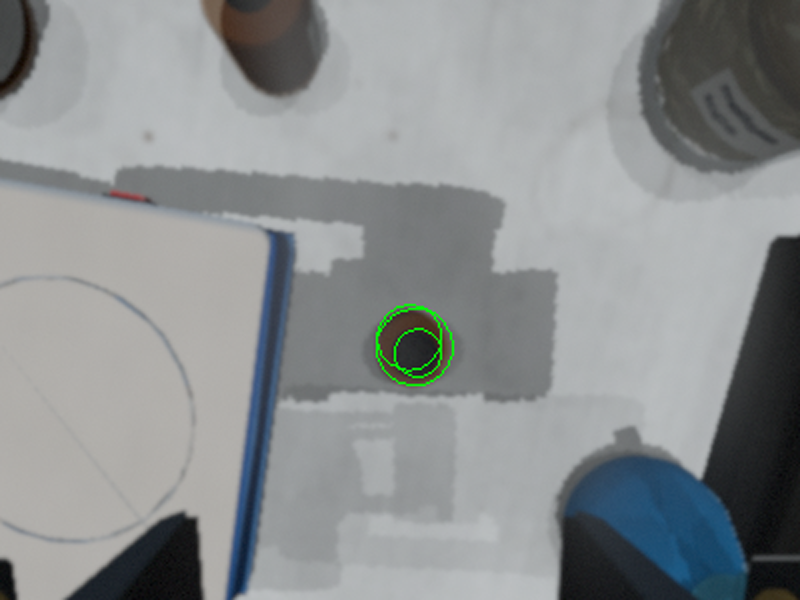

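Small stands at about (648,125). The scale edge is about 65 mm to its left and the blue spray bottle is to the near right. I'll turn to yaw 125 and open the jaws less, so they clear both.

```bash
python3 -m jog '0.02 0.01 0 0 0 -0.07;0.04 0.02 0 0 0 -0.14;0.06 0.03 0.05 0 0 -0.21;0.08 0.035 0.1 0 0 -0.28;0.08 0.035 0.14 0 0 -0.28;0.08 0.035 0.14 0 0 -0.28;0.08 0.035 0.14 0 0 -0.28' 0.5
python3 -c "
from h import *
rel([648,125,61],125)"
```

```text
time_s: 14.4
ee_pos: [648.0, 123.9, 202.9]
ee_rot: [179.9, -0.3, 124.8]
force: [0.2, 0.5, 0.9]
gripper_width: 68.3
to [648 125  61] shift [2.000e-04 5.000e-04 2.838e-01] ('turn z', np.float64(-0.0023))
```

```bash
python3 -m jog '0 0 0.06 0 0 0;0 0 0.12 0 0 0;0 0 0.18 0 0 0;0 0 0.24 0 0 0;0 0.0005 0.284 0 0 0;0 0.0005 0.284 0 0 0;0 0.0005 0.284 0 0 0'
python3 -m jog '0 0 0 0 0 0;0 0 0 0 0 0;0 0 0 0 0 0;0 0 0 0 0 0;0 0 0 0 0 0;0 0 0 0 0 0;0 0 0 0 0 0;0 0 0 0 0 0;0 0 0 0 0 0' -1 20
python3 -m jog '0 0 -0.06 0 0 0;0 0 -0.12 0 0 0;0 0 -0.18 0 0 0;0 0 -0.26 0 0 0;0 0 -0.34 0 0 0;0 0 -0.38 0 0 0;0 0 -0.38 0 0 0;0 0 -0.38 0 0 0'
cat >> h.py <<'E'
def held(zb,rb,fn,crop=True):
    "overlay of bottle bottom (zb below TCP, radius rb) if centred in the tool"
    k=calibration('wrist');s=state();r=R.from_euler('xyz',s['ee_rot'],degrees=True);a=np.linspace(0,2*np.pi,60)
    im=cv2.cvtColor(snap('wrist'),cv2.COLOR_RGB2BGR)
    u=proj('wrist',s['ee_pos']+r.apply(np.c_[rb*np.cos(a),rb*np.sin(a),0*a+zb]),k)
    cv2.polylines(im,[np.int32(u.round())],True,(0,255,0),1)
    c=np.r_[u.mean(0)]; print('px/mm',(np.ptp(u[:,0])/2/rb).round(2), 'bottom top-row',u.min(0).round(1))
    x0,y0=int(c[0]-130),int(c[1]-110)
    cv2.imwrite('pics/'+fn+'.png',cv2.resize(im[y0:y0+150,x0:x0+260],None,fx=3,fy=3,interpolation=cv2.INTER_CUBIC))
E
python3 -c "
from h import *
W=wells()[0]
held(61,19.5,'h6')
rel([*W[1],260],99.8)"
```

```text
time_s: 14.98
ee_pos: [648.8, 124.4, 61.9]
ee_rot: [179.8, -0.3, 124.7]
force: [1.0, -0.5, 0.5]
gripper_width: 68.3
time_s: 15.73
ee_pos: [649.3, 124.5, 63.0]
ee_rot: [179.7, -0.3, 124.7]
force: [-0.8, -1.3, 6.5]
gripper_width: 38.0
time_s: 16.4
ee_pos: [649.3, 123.3, 253.6]
ee_rot: [179.7, -0.2, 124.7]
force: [0.1, 0.4, -0.4]
gripper_width: 38.1
px/mm 1.48 bottom top-row [291.7 223.5]
to [ 491.1 -204.7  260. ] shift [-0.3595 -0.6322 -0.0203] ('turn z', np.float64(0.2772))
```

View pics/h6.png

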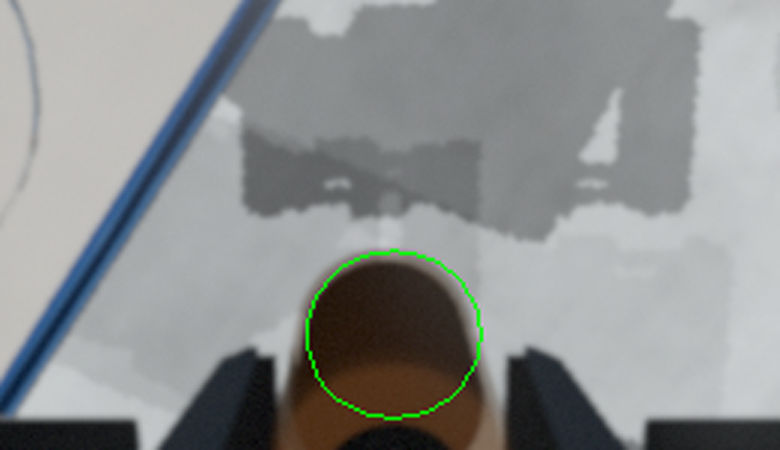

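```bash
python3 -m jog '-0.04 -0.07 0 0 0 0.03;-0.08 -0.14 0 0 0 0.06;-0.12 -0.21 0 0 0 0.09;-0.16 -0.28 0 0 0 0.12;-0.2 -0.35 0 0 0 0.15;-0.24 -0.42 0 0 0 0.18;-0.28 -0.49 0 0 0 0.21;-0.32 -0.56 0 0 0 0.25;-0.359 -0.632 0 0 0 0.277;-0.359 -0.632 0.05 0 0 0.277;-0.359 -0.632 0.1 0 0 0.277;-0.359 -0.632 0.16 0 0 0.277;-0.359 -0.632 0.2 0 0 0.277;-0.359 -0.632 0.2 0 0 0.277;-0.359 -0.632 0.2 0 0 0.277'
python3 -c "
from h import *
rel([491.7,-202.2,71.5],99.8)"
```

```text
time_s: 17.7
ee_pos: [489.4, -203.1, 147.5]
ee_rot: [-179.7, -0.5, 99.8]
force: [0.5, 0.2, -0.9]
gripper_width: 37.8
to [ 491.7 -202.2   71.5] shift [-0.0004  0.0056  0.152 ] ('turn z', np.float64(0.0001))
```

```bash
python3 -m jog '0 0.0056 0 0 0 0;0 0.0056 0.05 0 0 0;0 0.0056 0.08 0 0 0;0 0.0056 0.11 0 0 0;0 0.0056 0.13 0 0 0;0 0.0056 0.145 0 0 0;0 0.0056 0.152 0 0 0;0 0.0056 0.152 0 0 0;0 0.0056 0.152 0 0 0'
python3 -c "
from h import *
W=wells()[0]
held(62,19.5,'h7')
rel([491.7,-202.2,71],99.8)"
```

```text
time_s: 18.45
ee_pos: [492.2, -202.2, 72.2]
ee_rot: [-179.8, -0.5, 99.8]
force: [-0.9, 0.3, -0.2]
gripper_width: 38.0
px/mm 1.48 bottom top-row [291.4 223. ]
to [ 491.7 -202.2   71. ] shift [ 0.0002 -0.001   0.0026] ('turn z', np.float64(0.0001))
```

```bash
python3 -m jog '0 0 0.003 0 0 0;0 0 0.003 0 0 0;0 0 0.003 0 0 0'
python3 -m jog '0 0 0 0 0 0;0 0 0 0 0 0;0 0 0 0 0 0;0 0 0 0 0 0;0 0 0 0 0 0;0 0 0 0 0 0' 0.7
python3 -m jog '0 0 -0.05 0 0 0;0 0 -0.12 0 0 0;0 0 -0.2 0 0 0;0 0 -0.28 0 0 0;0 0 -0.36 0 0 0;-0.08 0 -0.4 0 0 0;-0.16 0 -0.4 0 0 0;-0.16 0 -0.4 0 0 0;-0.16 0 -0.4 0 0 0'
python3 - <<'E'
from h import *
k=look('bottle_small','w7',(8,))
W,e,n=wells()
cs=outline(k,W[1],[(8,19.5),(78,19.5),(110,11),(26,27.5)])
draw('w7','w7c',(200,40,460,240),cs)
rel([535,215,280])
E
```

```text
time_s: 18.75
ee_pos: [492.5, -202.3, 71.2]
ee_rot: [-179.8, -0.5, 99.8]
force: [0.4, -0.0, -0.1]
gripper_width: 37.9
time_s: 19.25
ee_pos: [492.5, -202.3, 71.2]
ee_rot: [-179.8, -0.5, 99.8]
force: [0.6, -0.1, -0.1]
gripper_width: 75.0
time_s: 20.0
ee_pos: [506.9, -284.1, 270.0]
ee_rot: [-179.8, -0.5, 99.7]
force: [-0.8, 0.5, -0.0]
gripper_width: 77.6
20.0 [ 506.9 -284.1  270. ] [-179.81   -0.5    99.65]
bottle_small 0.85 [319.5 129.5] [array([ 490.8, -199. ,    8. ])]
bottle_small 0.32 [318.2  78.6] [array([ 480.2, -145.1,    8. ])]
   rect 0.79 [299.4 108.4 338.  150.3]
   rect 0.51 [283.3 233.  348.5 289.2]
to [535 215 280] shift [ 0.969   0.2258 -0.0117]
```

View pics/w7c.png

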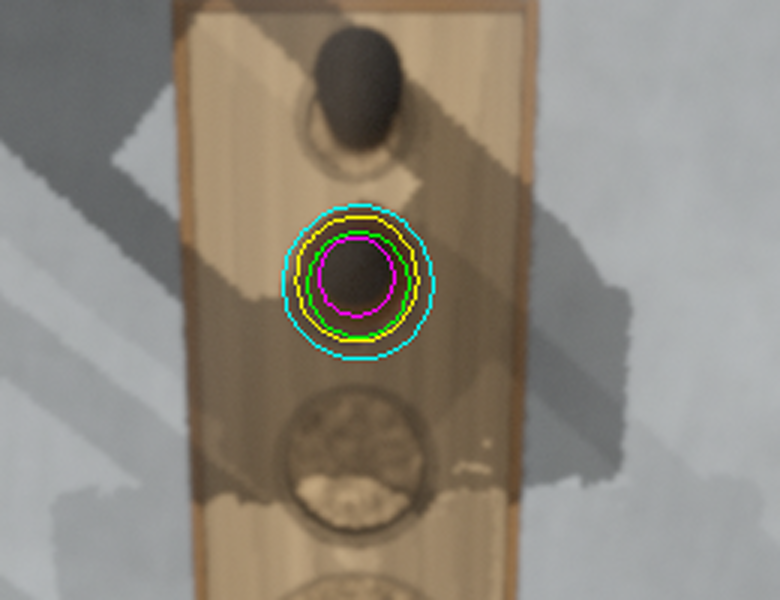

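Small stands in well_2, at most about 1.5 mm off. Next is medium.

```bash
python3 -m jog '0.08 0.02 0 0 0 0;0.16 0.04 0 0 0 0;0.24 0.06 0 0 0 0;0.32 0.08 0 0 0 0;0.4 0.1 0 0 0 0;0.48 0.12 0 0 0 0;0.56 0.13 0 0 0 0;0.64 0.15 0 0 0 0;0.72 0.17 0 0 0 0;0.8 0.19 0 0 0 0;0.88 0.21 0 0 0 0;0.94 0.22 0 0 0 0;0.969 0.226 0 0 0 0;0.969 0.226 0 0 0 0;0.969 0.226 0 0 0 0' 1
python3 - <<'E'
from h import *
k=look('bottle_medium','w8',(0,))
look('bottle_medium','w8',(0,))
for d in spot_in('bottle_large','wrist')[:1]+tip_of('bottle_large','wrist')[:2]: print(d)
p=back('wrist',tip_of('bottle_medium','wrist')[0]['location'],0,k)[0];print(p)
cs=outline(k,p,[(0,24.5),(82,24.5),(119,13)]); print([(c.min(0).round(),c.max(0).round()) for c in cs])
im=cv2.imread('pics/w8.png')
for c in cs: cv2.polylines(im,[np.int32(c.round())],True,(0,255,0),1)
cv2.imwrite('pics/w8c.png',cv2.resize(im[0:300,130:530],None,fx=2,fy=2,interpolation=cv2.INTER_CUBIC))
rel([547,p[1],67],99.8)
E
```

```text
time_s: 21.4
ee_pos: [534.2, 215.3, 273.8]
ee_rot: [-179.7, -0.5, 100.0]
force: [-0.6, -1.4, 0.2]
gripper_width: 91.4
21.4 [534.2 215.3 273.8] [-179.69   -0.51   99.96]
   rect 0.6 [318.9 138.4 372.7 194.4]
21.55 [534.9 213.7 274.2] [-179.74   -0.54   99.75]
bottle_medium 0.79 [338.  158.1] [array([545.9, 270.3,   0. ])]
   rect 0.64 [319.9 139.3 372.1 191.2]
{'rect': [104.8, 110.4, 230.0, 199.3], 'confidence': 0.75}
{'location': [203.0, 152.0], 'confidence': 0.79}
[544.74355649 271.83431645   0.        ]
[(array([318., 137.]), array([358., 178.])), (array([317., 136.]), array([366., 186.])), (array([329., 148.]), array([358., 178.]))]
to [547.  271.8  67. ] shift [0.1052 0.0445 0.4153] ('turn z', np.float64(-0.0004))
```

View pics/w8c.png

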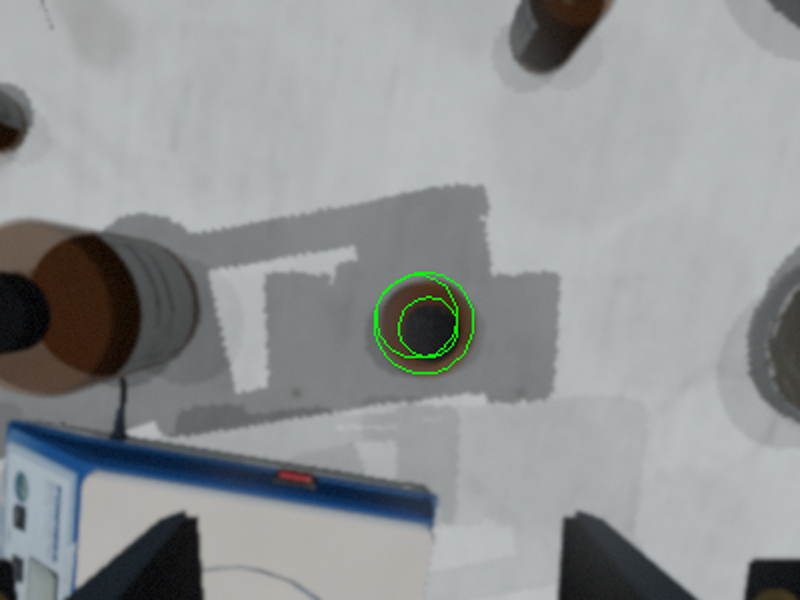

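Medium is at about (546,269).

```bash
python3 -m jog '0.05 0.02 0 0 0 0;0.099 0.042 0 0 0 0;0.099 0.042 0.07 0 0 0;0.099 0.042 0.14 0 0 0;0.099 0.042 0.2 0 0 0;0.099 0.042 0.2 0 0 0;0.099 0.042 0.2 0 0 0'
python3 -c "
from h import *
rel([546.5,268.5,65],99.8)"
```

```text
time_s: 22.43
ee_pos: [546.4, 267.1, 173.7]
ee_rot: [-179.6, -0.5, 99.7]
force: [-0.6, -0.2, 0.9]
gripper_width: 91.2
to [546.5 268.5  65. ] shift [0.0007 0.0023 0.2174] ('turn z', np.float64(-0.0006))
```

```bash
python3 -m jog '0.001 0.002 0.05 0 0 0;0.001 0.002 0.1 0 0 0;0.001 0.002 0.15 0 0 0;0.001 0.002 0.19 0 0 0;0.001 0.002 0.217 0 0 0;0.001 0.002 0.217 0 0 0;0.001 0.002 0.217 0 0 0'
python3 -m jog '0 0 0 0 0 0;0 0 0 0 0 0;0 0 0 0 0 0;0 0 0 0 0 0;0 0 0 0 0 0;0 0 0 0 0 0;0 0 0 0 0 0;0 0 0 0 0 0;0 0 0 0 0 0' -1 25
python3 -m jog '0 0 -0.06 0 0 0;0 0 -0.12 0 0 0;0 0 -0.18 0 0 0;0 0 -0.26 0 0 0;0 0 -0.34 0 0 0;0 0 -0.39 0 0 0;0 0 -0.39 0 0 0;0 0 -0.39 0 0 0'
python3 -c "
from h import *
W=wells()[0]
held(65,24.5,'h8')
rel([*W[2],260],99.8);rel([W[2][0],-200,260],99.8)"
```

```text
time_s: 23.02
ee_pos: [547.8, 269.1, 67.2]
ee_rot: [-179.8, -0.6, 99.7]
force: [0.4, -1.0, -0.4]
gripper_width: 91.4
time_s: 23.77
ee_pos: [547.9, 269.2, 67.3]
ee_rot: [-179.8, -0.6, 99.7]
force: [-0.1, 0.1, 1.8]
gripper_width: 48.0
time_s: 24.43
ee_pos: [549.3, 267.5, 263.3]
ee_rot: [-179.9, -0.6, 99.7]
force: [-1.4, -0.3, -2.4]
gripper_width: 47.8
px/mm 1.46 bottom top-row [284.5 214.6]
to [ 502.7 -271.7  260. ] shift [-1.0466 -0.2723 -0.0059] ('turn z', np.float64(-0.0008))
to [ 502.7 -200.   260. ] shift [-0.9053 -0.248  -0.0047] ('turn z', np.float64(-0.0008))
```

View pics/h8.png

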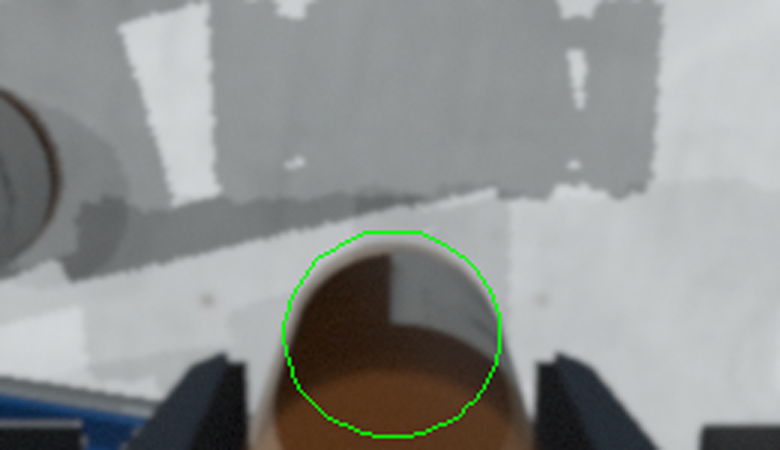

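```bash
python3 -m jog '-0.07 -0.02 0 0 0 0;-0.15 -0.04 0 0 0 0;-0.23 -0.06 0 0 0 0;-0.31 -0.08 0 0 0 0;-0.39 -0.105 0 0 0 0;-0.47 -0.13 0 0 0 0;-0.55 -0.15 0 0 0 0;-0.63 -0.17 0 0 0 0;-0.71 -0.195 0 0 0 0;-0.79 -0.22 0 0 0 0;-0.86 -0.235 0 0 0 0;-0.93 -0.255 0 0 0 0;-0.98 -0.265 0 0 0 0;-0.98 -0.265 0 0 0 0;-0.98 -0.265 0 0 0 0'
python3 -c "
from h import *
rel([502.5,-270.5,150],99.8)"
```

```text
time_s: 25.73
ee_pos: [499.3, -238.8, 254.5]
ee_rot: [-179.4, -0.8, 99.6]
force: [-0.9, -0.1, -1.8]
gripper_width: 47.9
to [ 502.5 -270.5  150. ] shift [-0.0663 -0.0022  0.2083] ('turn z', np.float64(-0.0026))
```

```bash
python3 -m jog '-0.066 -0.002 0 0 0 0;-0.066 -0.002 0.07 0 0 0;-0.066 -0.002 0.14 0 0 0;-0.066 -0.002 0.2 0 0 0;-0.066 -0.002 0.208 0 0 0;-0.066 -0.002 0.208 0 0 0'
cat >> h.py <<'E'
def level(yaw=99.8):
    r=R.from_euler('xyz',state()['ee_rot'],degrees=True); print('turn',((r.inv()*R.from_euler('xyz',[180,0,yaw],degrees=True)).as_rotvec()/(np.pi/2)).round(4))
E
python3 -c "
from h import *
level();rel([502.5,-270.5,76.5],99.8)"
```

```text
time_s: 26.23
ee_pos: [501.1, -268.2, 147.6]
ee_rot: [-179.1, -1.0, 99.6]
force: [0.9, -0.1, -1.7]
gripper_width: 47.5
turn [-0.0097 -0.0114 -0.0016]
to [ 502.5 -270.5   76.5] shift [-0.0076  0.0041  0.142 ] ('turn z', np.float64(-0.0017))
```

```bash
python3 -m jog '-0.0076 0.004 0 -0.01 -0.011 0;-0.0076 0.004 0.04 -0.01 -0.011 0;-0.0076 0.004 0.07 -0.01 -0.011 0;-0.0076 0.004 0.1 -0.01 -0.011 0;-0.0076 0.004 0.12 -0.01 -0.011 0;-0.0076 0.004 0.135 -0.01 -0.011 0;-0.0076 0.004 0.142 -0.01 -0.011 0;-0.0076 0.004 0.142 -0.01 -0.011 0;-0.0076 0.004 0.142 -0.01 -0.011 0'
python3 -c "
from h import *
level();rel([502.5,-270.5,75.3],99.8)"
```

```text
time_s: 26.98
ee_pos: [503.1, -270.7, 77.3]
ee_rot: [179.9, 0.0, 99.7]
force: [0.1, -0.4, -1.6]
gripper_width: 48.2
turn [ 0.0011  0.0002 -0.0016]
to [ 502.5 -270.5   75.3] shift [ 0.0007 -0.0011  0.0039] ('turn z', np.float64(-0.0016))
```

```bash
python3 -m jog '0 -0.001 0.004 0 0 0;0 -0.001 0.004 0 0 0;0 -0.001 0.004 0 0 0;0 -0.001 0.004 0 0 0'
python3 -m jog '0 0 0 0 0 0;0 0 0 0 0 0;0 0 0 0 0 0;0 0 0 0 0 0;0 0 0 0 0 0;0 0 0 0 0 0' 0.9
python3 -m jog '0 0 -0.05 0 0 0;0 0 -0.12 0 0 0;0 0 -0.2 0 0 0;0 0 -0.28 0 0 0;0 0 -0.36 0 0 0;-0.08 0 -0.4 0 0 0;-0.16 0 -0.4 0 0 0;-0.16 0 -0.4 0 0 0;-0.16 0 -0.4 0 0 0'
python3 - <<'E'
from h import *
k=look('bottle_medium','w9',(8,))
W,e,n=wells()
cs=outline(k,W[2],[(8,24.5),(90,24.5),(127,13),(26,32.5)])
draw('w9','w9c',(200,40,460,240),cs)
rel([380,180,290],99.8); rel([400,130,310],99.8); level()
E
```

```text
time_s: 27.32
ee_pos: [502.7, -271.0, 75.6]
ee_rot: [179.9, 0.0, 99.7]
force: [-0.1, -0.6, -2.0]
gripper_width: 47.9
time_s: 27.82
ee_pos: [502.8, -271.0, 75.7]
ee_rot: [179.9, 0.0, 99.7]
force: [-0.2, 0.8, -0.3]
gripper_width: 84.7
time_s: 28.57
ee_pos: [515.6, -351.4, 275.1]
ee_rot: [179.9, 0.0, 99.5]
force: [-0.2, 0.1, -0.5]
gripper_width: 86.6
28.5667 [ 515.6 -351.4  275.1] [1.799e+02 2.000e-02 9.951e+01]
bottle_medium 0.62 [321.2 132.9] [array([ 504. , -271.7,    8. ])]
   rect 0.97 [294.2 106.3 347.2 163.6]
to [380 180 290] shift [ 1.0881 -0.089  -0.029 ] ('turn z', np.float64(-0.0014))
to [400 130 310] shift [ 0.9828 -0.0663 -0.0691] ('turn z', np.float64(-0.0014))
turn [ 0.0007 -0.0006 -0.0014]
```

View pics/w9c.png

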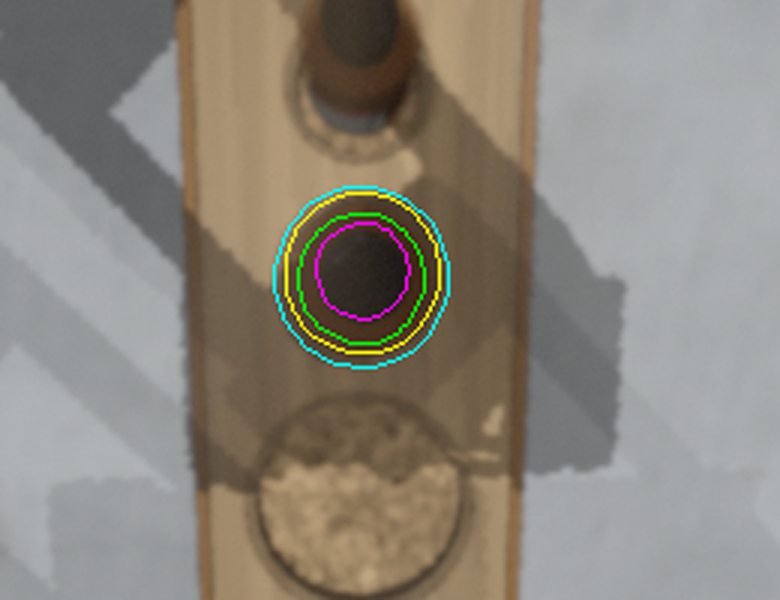

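Medium is concentric with well_3. Now the large bottle.

```bash
python3 -m jog '0.07 0 -0.03 0 0 0;0.15 -0.01 -0.06 0 0 0;0.23 -0.01 -0.07 0 0 0;0.31 -0.02 -0.07 0 0 0;0.39 -0.02 -0.07 0 0 0;0.47 -0.03 -0.07 0 0 0;0.55 -0.03 -0.07 0 0 0;0.63 -0.04 -0.07 0 0 0;0.71 -0.05 -0.08 0 0 0;0.79 -0.06 -0.08 0 0 0;0.87 -0.06 -0.09 0 0 0;0.93 -0.065 -0.09 0 0 0;0.99 -0.067 -0.09 0 0 0;0.99 -0.067 -0.09 0 0 0' 1
python3 -c "
from h import *
rel([395,200,320],99.8);level()"
```

```text
time_s: 29.88
ee_pos: [396.7, 138.0, 320.4]
ee_rot: [180.0, -0.2, 100.1]
force: [-0.7, -0.3, -0.1]
gripper_width: 90.9
to [395 200 320] shift [0.1226 0.0184 0.0013] ('turn z', np.float64(0.0031))
turn [ 0.0005 -0.0025  0.0031]
```

```bash
python3 -m jog '0.06 0.01 0 0 0 0;0.122 0.018 0 0 0 0;0.122 0.018 0 0 0 0;0.122 0.018 0 0 0 0;0.122 0.018 0 0 0 0'
python3 - <<'E'
from h import *
k=look('bottle_large','w10',(0,))
im=cv2.imread('pics/w10.png'); 
p=back('wrist',tip_of('bottle_large','wrist')[0]['location'],0,k)[0]
u=proj('wrist',[[p[0],p[1],176]],k)[0]; print('pred cap',u)
x,y=u.astype(int)
g=cv2.cvtColor(im,cv2.COLOR_BGR2HSV)
sub=im[y-60:y+60,x-60:x+60].max(2); m=(sub<45).astype(np.uint8); m=cv2.morphologyEx(m,cv2.MORPH_OPEN,np.ones((5,5)))
n,lab,st,ce=cv2.connectedComponentsWithStats(m)
for s_,c in zip(st[1:],ce[1:]):
    if s_[4]>200: print(s_, c+[x-60,y-60], back('wrist',[c+[x-60,y-60]],176,k), 'r',np.sqrt(s_[4]/np.pi))
cs=outline(k,p,[(0,38),(132,38),(176,15.5)]); print([(c.min(0).round(),c.max(0).round()) for c in cs])
draw('w10','w10c',(x-130,max(y-100,0),x+130,max(y-100,0)+200),cs)
rel([p[0],p[1],179],99.8)
E
```

```text
time_s: 30.3
ee_pos: [394.3, 199.0, 320.4]
ee_rot: [180.0, -0.2, 100.1]
force: [-0.1, 0.3, -0.5]
gripper_width: 91.2
30.3 [394.3 199.  320.4] [ 1.8000e+02 -1.7000e-01  1.0012e+02]
bottle_large 0.73 [317.7 158.1] [array([382.3, 247.8,   0. ])]
pred cap [316.48090583 167.40746872]
[(array([289., 129.]), array([346., 187.])), (array([278., 124.]), array([356., 203.])), (array([299., 149.]), array([334., 185.]))]
to [382.3 247.8 179. ] shift [ 0.1001 -0.0079  0.2838] ('turn z', np.float64(0.0022))
```

View pics/w10c.png

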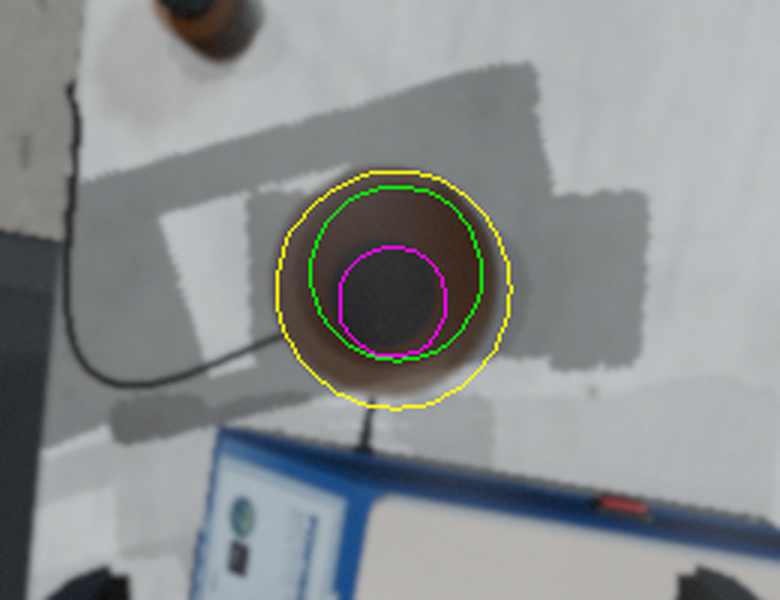

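Large is at about (380,249), since the outlines sit about 2 px right of and below the actual cap.

```bash
python3 -m jog '0.05 -0.006 0 0 0 0;0.103 -0.012 0 0 0 0.002;0.103 -0.012 0.06 0 0 0.002;0.103 -0.012 0.12 0 0 0.002;0.103 -0.012 0.16 0 0 0.002;0.103 -0.012 0.16 0 0 0.002;0.103 -0.012 0.16 0 0 0.002'
python3 -c "
from h import *
rel([380,249,178.5],99.8);level()"
```

```text
time_s: 31.08
ee_pos: [379.9, 247.9, 240.7]
ee_rot: [-180.0, -0.2, 99.8]
force: [-0.2, -0.1, 0.3]
gripper_width: 91.0
to [380.  249.  178.5] shift [0.0017 0.0006 0.1245] ('turn z', np.float64(-0.0005))
turn [-0.0004 -0.0019 -0.0005]
```

```bash
python3 -m jog '0.002 0 0.04 0 -0.002 0;0.002 0 0.08 0 -0.002 0;0.002 0 0.11 0 -0.002 0;0.002 0 0.1245 0 -0.002 0;0.002 0 0.1245 0 -0.002 0;0.002 0 0.1245 0 -0.002 0'
python3 -m jog '0 0 0 0 0 0;0 0 0 0 0 0;0 0 0 0 0 0;0 0 0 0 0 0;0 0 0 0 0 0;0 0 0 0 0 0;0 0 0 0 0 0;0 0 0 0 0 0;0 0 0 0 0 0;0 0 0 0 0 0;0 0 0 0 0 0;0 0 0 0 0 0' -1 60
```

```text
time_s: 31.58
ee_pos: [380.7, 249.5, 179.8]
ee_rot: [179.9, -0.0, 99.7]
force: [0.6, -0.8, 0.9]
gripper_width: 91.0
time_s: 32.58
ee_pos: [380.7, 249.5, 179.8]
ee_rot: [179.9, -0.0, 99.7]
force: [-0.7, 0.8, 0.1]
gripper_width: 13.9
```

The gripper reads 13.9 mm, so it has missed the 31 mm cap. I'll look before moving.

```bash
python3 - <<'E'
from h import *
print(state()['gripper_width'])
k=look('bottle_large','w11',(0,8))
for c in ('scene','side'):
    snap(c,c+'11')
    for d in tip_of('bottle_large',c)[:2]: print(c,d['confidence'],np.round(d['location'],1),back(c,d['location'],0).round(1))
    for d in spot_in('bottle_large',c)[:2]: print(c,d['confidence'],np.round(d['rect'],1))
    print('cap top expected',proj(c,[[380,249,176],[380,249,0]]).round(1).tolist(), 'tips', proj(c,[[380.7,249.5,157.8]]).round(1))
a=cv2.imread('pics/w11.png')[120:420,180:480]; 
b=cv2.imread('pics/side11.png')[190:340,240:390]
s=cv2.imread('pics/scene11.png')[200:320,250:370]
cv2.imwrite('pics/m11.png',np.hstack([cv2.resize(a,(400,400)),cv2.resize(b,(400,400),interpolation=cv2.INTER_CUBIC)]))
E
```

```text
13.938434205933453
32.5833 [380.7 249.5 179.8] [ 1.7991e+02 -4.0000e-02  9.9730e+01]
bottle_large 0.62 [324.5 214.9] [array([385.1, 251. ,   0. ]), array([384.7, 252.6,   8. ])]
   rect 0.83 [262.8 179.  375.7 314.5]
scene 0.59 [312.2 299. ] [[377.7 242.8   0. ]]
scene 0.55 [296.  247.6 325.  310.3]
cap top expected [[309.2, 247.8], [310.4, 300.2]] tips [[309.  253.6]]
side 0.81 [319.4 313.2] [[372.7 259.8   0. ]]
side 0.84 [299.9 233.8 339.  319.1]
cap top expected [[316.8, 234.9], [318.7, 309.6]] tips [[316.6 243.1]]
```

View pics/m11.png

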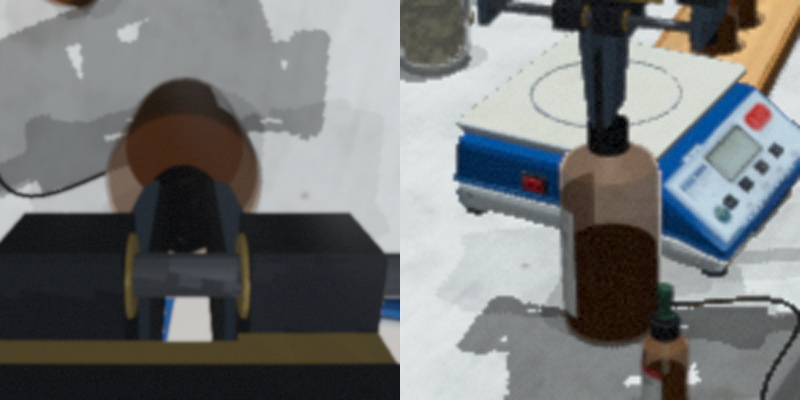

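The side view shows the bottle upright, with the cap against the near side of the closed fingers. I'll measure how far it moved against the first pictures.

```bash
python3 - <<'E'
from h import *
def match(c,box,new):
    a=cv2.imread(f'pics/{c}0.png');b=cv2.imread(f'pics/{new}.png');x0,y0,x1,y1=box
    t=a[y0:y1,x0:x1]; s=b[y0-20:y1+20,x0-20:x1+20]
    r=cv2.matchTemplate(s,t,cv2.TM_CCOEFF_NORMED);_,v,_,l=cv2.minMaxLoc(r);print(c,box,'shift',l[0]-20,l[1]-20,round(v,3))
match('side',(298,265,342,322),'side11'); match('side',(305,232,332,262),'side11')
match('scene',(292,270,330,312),'scene11'); match('scene',(300,245,320,268),'scene11')
for c in('side','scene'):
    p=proj(c,[[380,249,0],[390,249,0],[380,259,0],[380,249,165],[390,249,165],[380,259,165],[380,249,175]]);print(c,(p-p[0]).round(1).tolist())
k=calibration('wrist');s=state();r=R.from_euler('xyz',s['ee_rot'],degrees=True)
# pads in wrist image at current gap; cap at several offsets along tool x
for d in (0,5,10,15,20,25,30):
    a=np.linspace(0,6.28,60); q=s['ee_pos']+r.apply([d,0,3.8]); u=proj('wrist',np.c_[q[0]+15.5*np.cos(a),q[1]+15.5*np.sin(a),0*a+176],k); 
    b=proj('wrist',np.c_[q[0]+38*np.cos(a),q[1]+38*np.sin(a),0*a+132],k)
    print(d,'cap',u.min(0).round(),u.max(0).round(),'shoulder',b.min(0).round(),b.max(0).round())
E
```

```text
side (298, 265, 342, 322) shift 0 0 0.974
side (305, 232, 332, 262) shift 0 0 0.964
scene (292, 270, 330, 312) shift 0 0 0.963
scene (300, 245, 320, 268) shift 0 0 0.927
side [[0.0, 0.0], [-4.2, -1.2], [-2.2, 2.5], [-1.8, -69.7], [-6.3, -70.7], [-4.2, -67.5], [-1.9, -74.2]]
scene [[0.0, 0.0], [-3.4, -1.0], [-1.6, 2.3], [-1.2, -48.9], [-4.8, -49.9], [-2.9, -46.6], [-1.2, -52.1]]
0 cap [290. 256.] [350. 312.] shoulder [261. 199.] [380. 312.]
5 cap [290. 247.] [350. 303.] shoulder [260. 190.] [380. 305.]
10 cap [290. 237.] [351. 295.] shoulder [260. 182.] [380. 298.]
15 cap [290. 228.] [351. 286.] shoulder [259. 174.] [381. 291.]
20 cap [290. 218.] [351. 277.] shoulder [259. 165.] [381. 284.]
25 cap [289. 208.] [351. 267.] shoulder [259. 157.] [382. 277.]
30 cap [289. 198.] [352. 258.] shoulder [258. 148.] [382. 270.]
```

```bash
python3 - <<'E'
from h import *
for c,(x0,y0,x1,y1) in (('side',(298,214,340,256)),('scene',(294,228,328,266))):
    d=np.abs(cv2.imread(f'pics/{c}0.png').astype(int)-cv2.imread(f'pics/{c}11.png')).max(2)[y0:y1,x0:x1]
    print(c)
    for i,r in enumerate(d): print(y0+i,''.join('#' if v>60 else '+' if v>25 else '.' for v in r))
E
python3 -m jog '0 0 0 0 0 0;0 0 0 0 0 0;0 0 0 0 0 0'
```

```text
side
214 ..........##################..............
215 ..........#################+..............
216 ..........#################...............
217 ..........#################...............
218 ..........#################...............
219 ..........+################...............
220 ...........################...............
221 ...........################...............
222 ...........################...............
223 ...........################...............
224 ...........################...............
225 ...........################...............
226 ...........################...............
227 ...........################...............
228 ............##############................
229 ............##############................
230 ............#############.................
231 ............############..................
232 ............######++++#+..................
233 ............###++..+......................
234 ............++......+.....................
235 ........................+.................
236 ........................+.................
237 ..........
[... 1780 characters left out ...]
.
251 ..................................
252 ..................................
253 ..................................
254 ..................................
255 ..................................
256 ..................................
257 ..................................
258 ..................................
259 ..................................
260 ..................................
261 ..................................
262 ..................................
263 ..................................
264 ..................................
265 ..................................
time_s: 33.28
ee_pos: [380.7, 249.4, 179.8]
ee_rot: [179.9, -0.0, 99.7]
force: [0.1, 0.3, 1.1]
gripper_width: 0.3
```

The fingers shut completely to 0.3 mm and the bottle hasn't moved, so the cap was never between the pads. I'll check where the fingertips really are in the wrist picture.

```bash
python3 - <<'E'
from h import *
k=calibration('wrist');s=state();r=R.from_euler('xyz',s['ee_rot'],degrees=True)
P=lambda p: proj('wrist',s['ee_pos']+r.apply(p),k).round(0).tolist()
for z in (0,3,10,22,30):
    print(z,'open tips inner/outer at x=16',P([[16,-45.5,z],[16,-59,z],[16,45.5,z]]),'closed x=16',P([[16,-14,z],[16,0,z],[16,14,z]]))
im=snap('wrist','w12')
g=cv2.cvtColor(im,cv2.COLOR_RGB2HSV)
# profile of colours along some columns
for col in (295,305,312,320,328,335,345):
    print(col,[tuple(int(v) for v in im[r_,col]) for r_ in range(225,330,8)])
E
```

```text
0 open tips inner/outer at x=16 [[229.0, 258.0], [202.0, 258.0], [412.0, 258.0]] closed x=16 [[292.0, 258.0], [320.0, 258.0], [349.0, 258.0]]
3 open tips inner/outer at x=16 [[230.0, 256.0], [204.0, 256.0], [410.0, 256.0]] closed x=16 [[293.0, 256.0], [320.0, 256.0], [348.0, 256.0]]
10 open tips inner/outer at x=16 [[234.0, 252.0], [208.0, 252.0], [407.0, 252.0]] closed x=16 [[294.0, 252.0], [320.0, 252.0], [347.0, 252.0]]
22 open tips inner/outer at x=16 [[239.0, 245.0], [214.0, 245.0], [402.0, 245.0]] closed x=16 [[295.0, 245.0], [320.0, 245.0], [345.0, 245.0]]
30 open tips inner/outer at x=16 [[242.0, 241.0], [218.0, 241.0], [399.0, 241.0]] closed x=16 [[296.0, 241.0], [320.0, 241.0], [345.0, 241.0]]
295 [(65, 37, 22), (64, 37, 23), (65, 36, 21), (64, 36, 22), (20, 16, 16), (14, 16, 14), (24, 28, 29), (16, 20, 21), (22, 22, 26), (17, 20, 21), (19, 24, 24), (24, 27, 31), (27, 29, 34), (27, 31, 35)]
305 [(63, 36, 20), (64, 38, 19), (65, 39, 21), (12, 13, 14), (24, 27, 30), (34, 40, 50), (35, 42, 49), (18, 24, 25), (23, 22, 24), (54, 46, 29), (78, 68, 41), (92, 80, 48), (95, 82, 49),
[... 321 characters left out ...]
0, 19, 22), (18, 19, 20), (13, 15, 16), (15, 14, 15), (47, 49, 54), (63, 65, 72), (62, 66, 71)]
328 [(66, 42, 30), (67, 44, 29), (65, 41, 26), (13, 14, 15), (32, 38, 44), (36, 40, 45), (27, 32, 38), (25, 29, 35), (29, 30, 32), (23, 22, 25), (22, 20, 23), (46, 50, 53), (61, 64, 71), (60, 63, 69)]
335 [(66, 43, 31), (66, 43, 30), (66, 43, 29), (53, 36, 25), (30, 30, 35), (36, 42, 50), (35, 40, 48), (26, 28, 29), (22, 24, 25), (51, 46, 30), (79, 69, 43), (96, 83, 51), (103, 90, 53), (108, 96, 62)]
345 [(67, 47, 34), (66, 43, 30), (66, 43, 30), (66, 40, 28), (66, 43, 29), (84, 67, 54), (65, 56, 51), (27, 26, 29), (21, 22, 24), (24, 25, 27), (24, 25, 27), (34, 36, 40), (35, 37, 44), (36, 40, 45)]
```

The wrist pixels put the closed fingertips above the cap (they start at row 257, about 3 mm ahead of the TCP), not 22 mm ahead as stated. I'll probe down gently onto the cap with the fingers shut to find the true tip height.

```bash
for i in 1 2; do python3 -m jog '0 0 0.002 0 0 0;0 0 0.003 0 0 0;0 0 0.004 0 0 0;0 0 0.004 0 0 0;0 0 0.004 0 0 0' | grep -E 'pos|force'; done
```

```text
ee_pos: [380.7, 249.5, 177.8]
force: [0.0, 0.8, -0.8]
ee_pos: [381.3, 249.8, 177.7]
force: [-2.4, -1.1, 11.1]
```

Contact is at TCP z 177.7, so the tips are only about 2 mm ahead of the TCP. I'll back off, open, locate the cap precisely and regrasp about 18 mm lower.

```bash
python3 -m jog '0 0 -0.01 0 0 0;0 0 -0.03 0 0 0;0 0 -0.05 0 0 0;0 0 -0.05 0 0 0;0 0 -0.05 0 0 0;0 0 -0.05 0 0 0;0 0 -0.05 0 0 0;0 0 -0.05 0 0 0;0 0 -0.05 0 0 0;0 0 -0.05 0 0 0;0 0 -0.05 0 0 0' 1
cat > cap.py <<'E'
from h import *
s=state();print(s['ee_pos'].round(1),s['ee_rot'].round(2),s['gripper_width'])
k=calibration('wrist');im=snap('wrist','cap'+str(int(s['time_s']*10)))
m=((im.max(2)<30)|((im[:,:,0].astype(int)-im[:,:,2]<8)&(im.max(2)<45))).astype(np.uint8); 
x,y=proj('wrist',[[380,250,176]],k)[0].astype(int);print('exp',x,y)
m=m[y-45:y+45,x-50:x+50]
for i in range(0,90,3): print(y-45+i,''.join('#' if v else '.' for v in m[i,::2]))
for d in (0,):
    a=np.linspace(0,6.28,90); u=proj('wrist',np.c_[380+15.5*np.cos(a),250+15.5*np.sin(a),0*a+176],k);print(u.min(0).round(),u.max(0).round())
level()
E
python3 cap.py
```

```text
time_s: 35.08
ee_pos: [381.1, 249.7, 202.5]
ee_rot: [179.8, -0.1, 99.7]
force: [1.0, 0.0, -0.5]
gripper_width: 70.8
[381.1 249.7 202.5] [ 1.798e+02 -9.000e-02  9.973e+01] 70.7863491133228
exp 318 268
223 ..................................................
226 ..................................................
229 ..................................................
232 ..................................................
235 ......................#####.......................
238 ..................#############...................
241 ................#################.................
244 ...............###################................
247 ..............#####################...............
250 ..............######################..............
253 .............#######################..............
256 .............########################.............
259 .............########################.............
262 ............#########################.............
265 ............#########################.............
268 ............#########################.............
271 ............#########################.............
274 .............########################.............
277 .............#######################..............
280 ..............#####################...............
283 ...............###################................
286 .................###############..................
289 ....................##########....................
292 ..................................................
295 ..................................................
298 ..................................................
301 ..................................................
304 ..................................................
307 ..................................................
310 ..................................................
[292. 243.] [345. 293.]
turn [ 0.0023 -0.001  -0.0007]
```

```bash
python3 -m jog '0 0 0 0 0 0;0 -0.002 0.03 0.002 -0.001 0;0 -0.002 0.05 0.002 -0.001 0;0 -0.002 0.07 0.002 -0.001 0;0 -0.002 0.086 0.002 -0.001 0;0 -0.002 0.086 0.002 -0.001 0;0 -0.002 0.086 0.002 -0.001 0'
python3 -m jog '0 0 0 0 0 0;0 0 0 0 0 0;0 0 0 0 0 0;0 0 0 0 0 0;0 0 0 0 0 0;0 0 0 0 0 0;0 0 0 0 0 0;0 0 0 0 0 0;0 0 0 0 0 0;0 0 0 0 0 0' -1 60
python3 -m jog '0 0 0 0 0 0;0 0 0 0 0 0;0 0 0 0 0 0;0 0 0 0 0 0'
```

```text
time_s: 35.72
ee_pos: [380.2, 249.6, 159.4]
ee_rot: [-180.0, 0.0, 99.7]
force: [-0.2, 0.4, -0.3]
gripper_width: 91.2
time_s: 36.55
ee_pos: [380.3, 249.4, 160.5]
ee_rot: [180.0, 0.0, 99.7]
force: [-2.1, -2.1, 9.7]
gripper_width: 33.0
time_s: 36.88
ee_pos: [381.2, 249.5, 162.0]
ee_rot: [179.8, 0.0, 99.7]
force: [-0.9, -1.8, 9.0]
gripper_width: 30.9
```

The cap is gripped at 30.9 mm. Lifting gently.

```bash
python3 -m jog '0 0 -0.004 0 0 0;0 0 -0.01 0 0 0;0 0 -0.02 0 0 0;0 0 -0.03 0 0 0;0 0 -0.04 0 0 0;0 0 -0.04 0 0 0;0 0 -0.04 0 0 0'
python3 - <<'E'
from h import *
for c in ('side','scene'):
    snap(c,c+'13'); d=spot_in('bottle_large',c)[:1]; print(c,[np.round(x['rect'],1) for x in d])
    z0,r=(cv2.imread(f'pics/{c}{i}.png') for i in('0','13'))
    x0,y0,x1,y1=(298,265,342,322) if c=='side' else (292,270,330,312)
    q=cv2.matchTemplate(r[y0-30:y1+20,x0-20:x1+20],z0[y0:y1,x0:x1],cv2.TM_CCOEFF_NORMED);_,v,_,l=cv2.minMaxLoc(q);print('shift',l[0]-20,l[1]-30,v)
    p=proj(c,[[380,249.5,60],[380,249.5,80]]);print('expect',p[1]-p[0])
E
```

```text
time_s: 37.47
ee_pos: [381.2, 249.7, 182.2]
ee_rot: [179.8, 0.0, 99.7]
force: [-0.5, -0.1, -5.0]
gripper_width: 30.2
side [array([297.8, 224.2, 337.8, 310.3])]
shift -1 -8 0.8095036745071411
expect [-0.21434108 -8.35974496]
scene [array([296.1, 240.5, 322.4, 305.2])]
shift 0 -4 0.9091700315475464
expect [-0.14080056 -5.86314445]
```

```bash
python3 -m jog '0 0 -0.02 0 0 0;0 0 -0.06 0 0 0;0 0 -0.1 0 0 0;0 0 -0.14 0 0 0;0 0 -0.18 0 0 0;0 0 -0.22 0 0 0;0 0 -0.25 0 0 0;0 0 -0.27 0 0 0;0 0 -0.28 0 0 0;0 0 -0.28 0 0 0'
python3 -c "
from h import *
W=wells()[0];rel([*W[3],325],99.8);level()"
```

```text
time_s: 38.5
ee_pos: [380.8, 249.6, 322.2]
ee_rot: [179.8, 0.0, 99.7]
force: [0.5, -0.4, -5.5]
gripper_width: 30.1
to [ 517.5 -356.9  325. ] shift [-1.2418  0.0645 -0.0052] ('turn z', np.float64(-0.0008))
turn [ 0.0022  0.0001 -0.0008]
```

```bash
python3 -m jog '-0.02 0 -0.01 0 0 0;-0.06 0 -0.01 0 0 0;-0.11 0 -0.01 0 0 0;-0.16 0.01 -0.01 0 0 0;-0.21 0.01 -0.01 0 0 0;-0.26 0.01 -0.01 0 0 0;-0.31 0.02 -0.01 0 0 0;-0.36 0.02 -0.01 0 0 0;-0.41 0.02 -0.01 0 0 0;-0.46 0.02 -0.01 0 0 0;-0.51 0.03 -0.01 0 0 0;-0.56 0.03 -0.01 0 0 0;-0.61 0.03 -0.01 0 0 0;-0.66 0.03 -0.01 0 0 0;-0.71 0.04 -0.01 0 0 0;-0.76 0.04 -0.01 0 0 0;-0.81 0.04 -0.01 0 0 0;-0.84 0.04 -0.01 0 0 0;-0.86 0.045 -0.01 0 0 0;-0.86 0.045 -0.01 0 0 0'
python3 -c "
from h import *
W=wells()[0];rel([*W[3],325],99.8);level()"
```

```text
time_s: 40.17
ee_pos: [475.7, -172.5, 326.2]
ee_rot: [179.9, 0.0, 99.6]
force: [0.5, -0.6, -5.1]
gripper_width: 30.0
to [ 517.5 -356.9  325. ] shift [-0.3776  0.0209  0.0026] ('turn z', np.float64(-0.0023))
turn [ 0.0012  0.0002 -0.0023]
```

```bash
python3 -m jog '-0.03 0 0 0 0 0;-0.08 0 0 0 0 0;-0.13 0.01 0 0 0 0;-0.18 0.01 0 0 0 0;-0.23 0.01 0 0 0 0;-0.28 0.015 0 0 0 0;-0.33 0.02 0 0 0 0;-0.36 0.021 0 0 0 -0.002;-0.377 0.021 0 0 0 -0.002;-0.377 0.021 0 0 0 -0.002;-0.377 0.021 0 0 0 -0.002;-0.377 0.021 0 0 0 -0.002;-0.377 0.021 0 0 0 -0.002;-0.377 0.021 0 0 0 -0.002'
cat > hl.py <<'E'
from h import *
s=state();print(s['ee_pos'].round(1),s['ee_rot'].round(2),s['gripper_width'])
k=calibration('wrist');r=R.from_euler('xyz',s['ee_rot'],degrees=True);a=np.linspace(0,2*np.pi,90)
im=snap('wrist','hl'+str(int(s['time_s']*10)))
u=proj('wrist',s['ee_pos']+r.apply(np.c_[38*np.cos(a),38*np.sin(a),0*a+162]),k)
v=proj('wrist',s['ee_pos']+r.apply(np.c_[38*np.cos(a),38*np.sin(a),0*a+30]),k)
print('bottom',u.min(0).round(),u.max(0).round(),'shoulder',v.min(0).round(),v.max(0).round())
E
cat > asc.py <<'E'
from h import *
import sys
f,x0,y0,x1,y1,st=sys.argv[1],*map(int,sys.argv[2:7])
im=cv2.imread('pics/'+f+'.png'); 
for y in range(y0,y1,st): print(y,''.join(' .:-=+*#%@'[::-1][int(im[y,x].mean())*10//256] for x in range(x0,x1,st//2 or 1)))
E
python3 hl.py; python3 asc.py $(ls -t pics/hl*.png | head -1 | sed 's/.*\///;s/.png//') 230 130 410 290 4
python3 -c "
from h import *
W=wells()[0];rel([*W[3],230],99.8);level()"
```

```text
time_s: 41.33
ee_pos: [517.4, -355.5, 326.8]
ee_rot: [179.9, 0.0, 99.8]
force: [0.5, -0.4, -5.0]
gripper_width: 29.9
[ 517.4 -355.5  326.8] [1.7987e+02 2.0000e-02 9.9830e+01] 29.9332763532548
bottom [280. 179.] [360. 258.] shoulder [256. 204.] [385. 325.]
130 ::::::::::::::::::-+*+++++++++===+***########%%%%%%%####**+***********+==============-::::
134 ::::::::::::::::::-+*+++++++++++++*****######%%%%%%#####**+***********++=============-::::
138 ::::::::::::::::::-=*++++++++++++*****######%%%%%%######*++***********++++===========-::::
142 :::::::::::::::::::=**++++++++++++****################**+++***********+++++==========-::::
146 -::::::::::::::::::=**++++++++++++******#############**+++++**********+=--===========-::::
150 ----:::::::::::::::=++++++++++++++++*******######******+++++****+++***-:::-==========:::::
154 ----:::::::::::::::-++++++++++++++++++*************+++*+++++***++++**+::::===========-::::
158 -----::::::::::::::-++++++++++++++++++++++++++++++++++++++++*++++++*+=::::-==========:::::
162 ---:------:::::::::-++++++++++++++++++++++++++++++*+++++++++++++++++=-::::======
[... 2372 characters left out ...]
:::::::::::::
266 ::::::::-:---=+****#%%%%%%@@@@%%%@@@@@@@@@@@@@@@@@@@@@@@@%%##%@@%%%%%%%%#*+=-:::::::::::::
270 :::::::::--::-=+*#%%%%%%%%@@@@##@@@@@@@@@@@@@@@@@@@@@@@@@@%*#%%%%%%%%%%%%*+=-:::::::::::::
274 ::-----:--==--=+#%%%%%%%%@@@@@#%@@@@@@@@@@@@@@@@@@@@@@@@@@@##%@@@%%%%%%%%%*=::::::::::::::
278 ------------==+#%%%%%%%%@@@@@@@@@@@@@@@@@@@@@@@@@@@@@@@@@@@%%@@@@@%%%%%%%%%*-::::-------:-
282 %@%@@%@%@@*--=#%%%%%%%%%@@@@@@@@@@@@@@@@@@@@@@@@@@@@@@@@@@@@@@@@@@@%%%%%%%%%#-::*@@@@%@%%%
286 @%%%@%%@@@#=+%%%%%%%%%%@@@@@@@@@@@@@@@@@@@@@@@@@@@@@@@@@@@@@@@@@@@%%%%%%%%%%%%+=#@@@@@@%%%
to [ 517.5 -356.9  230. ] shift [-0.0022 -0.0008  0.1936] ('turn z', np.float64(0.0002))
turn [0.0015 0.0003 0.0002]
```

Large hangs nearly straight. Its bottom is about 4 mm toward -y and 2 mm toward +x in the tool frame. I'll compensate and lower it.

```bash
python3 -m jog '-0.003 0.003 0.01 0 0 0;-0.007 0.006 0.04 0 0 0;-0.007 0.006 0.08 0 0 0;-0.007 0.006 0.12 0 0 0;-0.007 0.006 0.16 0 0 0;-0.007 0.006 0.2 0 0 0;-0.007 0.006 0.225 0 0 0;-0.007 0.006 0.24 0 0 0;-0.007 0.006 0.24 0 0 0;-0.007 0.006 0.24 0 0 0'
python3 hl.py; python3 asc.py $(ls -t pics/hl*.png | head -1 | sed 's/.*\///;s/.png//') 250 150 390 270 4
python3 -c "
from h import *
W=wells()[0];rel([521.4,-358.8,180],99.8);level()
k=calibration('wrist');c=outline(k,W[3],[(26,46)])[0];print('mouth',c.min(0),c.max(0))"
```

```text
time_s: 42.22
ee_pos: [521.5, -358.7, 207.0]
ee_rot: [179.9, 0.0, 99.8]
force: [-0.1, 0.5, -4.2]
gripper_width: 30.0
[ 521.5 -358.7  207. ] [1.7986e+02 3.0000e-02 9.9830e+01] 30.008219873307446
bottom [280. 179.] [360. 258.] shoulder [256. 204.] [385. 325.]
150 ***+++++++++++++++++++*******##########********++++++**************+++
154 ***++++++++++++++++++++*******************++**+++++++********++****+++
158 **++++++++++++++++++++++++++++++****++++*+++++++++++******+++++***++==
162 **+++++++++++++++++++++++++++++++++++++**+++++*+++++*****++++++***+=-:
166 **++++++++++++++++++++++++++++++****+++**+++++*+++++***++++++++**+-:::
170 **++++++++++++++++++++++*******************++*+++++++++++++++++***-:::
174 **+++++++++++++++++++*****+******##************++++++++++++++++**+-:::
178 ***++++++++++++++********###%%%%%%%%%%%%#####***+++++++++++++++*==::::
182 *****++++++++++*******##%%%%%%%%%%%%%%%%%%%*******+++++++++++=====::::
186 ********+++++*******#%%%%%%%%%%@%%%%%%%%%%%%********++++++++++====::::
190 ***********++****##%%%@@%@%%%%%%%%%%%%%%%%%%%***********+++++=====::::
194 *************
[... 886 characters left out ...]
 -=++=+******%%%%%%%%%%%%%%%%%%%%%%%%%%%%%%%%%%%%%%%%%%%%%#####%#+-::::
246 -=+++*******#%%%%%%%%%%%%%%%%%%%%%%%%%%%%%%%%%%%%%%%%%%%%#######+-::::
250 -=++*********#%%%%%%%%%%%%%%%%%%%%%%%%%%%%%%%%%%%%%%%%%%########*=-:::
254 -=+***********#%%%%%%%%%%%%%%%%%@@@@@@@%%%%%%%%%%%%%%%%#########*=-:::
258 -=+*********#%%%%%%%%%%%%%%@@@@@@@@@@@@@@@@@%%%%%%%%%%%%%%%#####*+-:::
262 --+*******#%%%%%%@@@%%%%@@@@@@@@@@@@@@@@@@@@@@%%%%%%@@%%%%%%%###*+-:::
266 :-+*****#%%%%%%%@@@@%%%@@@@@@@@@@@@@@@@@@@@@@@@%%##@%@%%%%%%%%##+=-:::
to [ 521.4 -358.8  180. ] shift [ 0.0007 -0.001   0.0555] ('turn z', np.float64(0.0003))
turn [0.0023 0.0012 0.0003]
mouth [269.34663884 165.18678299] [361.66761023 255.93863282]
```

```bash
python3 -c "
from h import *
print(back('wrist',[[318,217],[320,217],[316,217]],45), wells()[0][3])"
```

```text
[[ 520.09520855 -357.4598318    45.        ]
 [ 521.96002036 -357.1386329    45.        ]
 [ 518.23046648 -357.78100164   45.        ]] [ 517.47161903 -356.94054527]
```

```bash
python3 -m jog '0 -0.004 0 0 0 0;0 -0.004 0.015 0 0 0;0 -0.004 0.03 0 0 0;0 -0.004 0.04 0 0 0;0 -0.004 0.048 0 0 0;0 -0.004 0.0555 0 0 0;0 -0.004 0.0555 0 0 0;0 -0.004 0.0555 0 0 0'
python3 -m jog '0 0 0.004 0 0 0;0 0 0.008 0 0 0;0 0 0.012 0 0 0;0 0 0.016 0 0 0;0 0 0.016 0 0 0;0 0 0.016 0 0 0'
```

```text
time_s: 42.93
ee_pos: [519.9, -359.3, 179.7]
ee_rot: [179.8, 0.1, 99.8]
force: [-0.0, 0.0, -4.8]
gripper_width: 30.2
time_s: 43.43
ee_pos: [520.0, -359.3, 171.7]
ee_rot: [179.8, 0.1, 99.8]
force: [0.1, 0.4, -4.7]
gripper_width: 29.9
```

Still hanging freely inside the bore, with no contact. I'll set it down.

```bash
python3 -m jog '0 0 0.002 0 0 0;0 0 0.003 0 0 0;0 0 0.003 0 0 0;0 0 0.003 0 0 0'; python3 -m jog '0 0 0.002 0 0 0;0 0 0.003 0 0 0;0 0 0.003 0 0 0;0 0 0.003 0 0 0'
```

```text
time_s: 43.77
ee_pos: [520.2, -359.5, 171.4]
ee_rot: [179.8, 0.2, 99.8]
force: [-2.6, 0.2, 4.8]
gripper_width: 30.0
time_s: 44.1
ee_pos: [520.4, -359.7, 171.4]
ee_rot: [179.7, 0.2, 99.8]
force: [-2.8, 1.6, 7.8]
gripper_width: 30.3
```

Seated, with the force reversing from -4.7 to +7.8 N at the expected height. Releasing.

```bash
python3 -m jog '0 0 0 0 0 0;0 0 0 0 0 0;0 0 0 0 0 0;0 0 0 0 0 0;0 0 0 0 0 0;0 0 0 0 0 0;0 0 0 0 0 0' 1
python3 -m jog '0 0 -0.02 0 0 0;0 0 -0.08 0 0 0;0 0 -0.16 0 0 0;0 0 -0.24 0 0 0;0 0 -0.3 0 0 0;0 0 -0.34 0 0 0;0 0 -0.34 0 0 0;0 0 -0.34 0 0 0'
python3 -c "
from h import *
rel([470,-420,345],99.8)"
```

```text
time_s: 44.68
ee_pos: [520.4, -359.7, 171.1]
ee_rot: [179.7, 0.2, 99.8]
force: [-0.4, -0.1, 0.4]
gripper_width: 73.8
time_s: 45.35
ee_pos: [519.7, -359.4, 343.0]
ee_rot: [179.6, 0.4, 99.8]
force: [-0.8, 1.2, -0.8]
gripper_width: 91.2
to [ 470 -420  345] shift [-0.1024 -0.1186 -0.0043] ('turn z', np.float64(0.0003))
```

```bash
python3 -m jog '-0.04 0 0 0 0 0;-0.09 0 0 0 0 0;-0.12 0 0 0 0 0;-0.12 0 0 0 0 0;-0.12 0 0 0 0 0;-0.12 0 0 0 0 0;-0.12 0 0 0 0 0'
cat > fin.py <<'E'
from h import *
s=state();print(s['ee_pos'].round(1));k=calibration('wrist');snap('wrist','fin')
W=wells()[0];N=['mini','small','medium','large'];RB=[14.5,19.5,24.5,38];H=[78,102,119,176];HB=[78,70,82,132]
for n,w,rb,h,hb in zip(N,W,RB,H,HB):
    t=[(round(d['confidence'],2),back('wrist',d['location'],8,k)[0][:2].round(1).tolist()) for d in tip_of('bottle_'+n,'wrist')[:2]]
    q=[np.round(d['rect']).tolist() for d in spot_in('bottle_'+n,'wrist')[:2]]
    a=np.linspace(0,6.28,60); rc=dict(mini=14.5,small=11,medium=13,large=15.5)[n]
    pr=np.vstack([proj('wrist',np.c_[w[0]+r*np.cos(a),w[1]+r*np.sin(a),0*a+z+8],k) for r,z in((rb,0),(rb,hb),(rc,h))])
    print(n,'well',w.round(1),'tip',t,'rect',q,'model',pr.min(0).round(),pr.max(0).round())
for c in('scene','side'):
    snap(c,c+'fin')
    for n,w,rb,h,hb in zip(N,W,RB,H,HB):
        q=[np.round(d['rect']).tolist() for d in spot_in('bottle_'+n,c)[:2]]
        rc=dict(mini=14.5,small=11,medium=13,large=15.5)[n]
        pr=np.vstack([proj(c,np.c_[w[0]+r*np.cos(a),w[1]+r*np.sin(a),0*a+z+8]) for r,z in((rb,19),(rb,hb),(rc,h))]);print(c,n,q,'model',pr.min(0).round(),pr.max(0).round())
    A=cv2.imread(f'pics/{c}0.png');B=cv2.imread(f'pics/{c}fin.png')
    for x0,y0,x1,y1 in [((197,285,216,326),(319,302,336,338)),((171,278,195,332),(330,297,350,350))][c=='side']:
        r=cv2.matchTemplate(B[y0-9:y1+9,x0-9:x1+9],A[y0:y1,x0:x1],cv2.TM_CCOEFF_NORMED);_,v,_,l=cv2.minMaxLoc(r);print(c,'dropper shift',l[0]-9,l[1]-9,round(v,3))
E
python3 fin.py; python3 asc.py fin 230 60 410 270 6
```

```text
time_s: 45.93
ee_pos: [529.8, -417.5, 343.1]
ee_rot: [179.6, 0.3, 99.9]
force: [-0.4, -0.0, 0.3]
gripper_width: 91.6
[ 529.8 -417.5  343.1]
mini well [ 481.3 -147.5] tip [] rect [] model [302. -84.] [331. -19.]
small well [ 491.1 -204.7] tip [(0.82, [491.5, -202.4])] rect [[300.0, 0.0, 336.0, 33.0]] model [299. -25.] [335.  38.]
medium well [ 502.7 -271.7] tip [(0.96, [503.9, -272.2]), (0.51, [492.7, -201.2])] rect [[294.0, 43.0, 345.0, 102.0]] model [294.  42.] [340.  99.]
large well [ 517.5 -356.9] tip [(0.77, [522.5, -350.3])] rect [[286.0, 112.0, 354.0, 183.0], [300.0, 0.0, 336.0, 36.0]] model [279. 110.] [355. 188.]
scene mini [[328.0, 193.0, 339.0, 213.0]] model [331. 189.] [340. 210.]
scene small [[336.0, 175.0, 344.0, 205.0]] model [334. 174.] [346. 201.]
scene medium [[339.0, 161.0, 352.0, 192.0]] model [337. 159.] [352. 191.]
scene large [[339.0, 130.0, 362.0, 185.0]] model [339. 131.] [362. 180.]
scene dropper shift 0 0 1.0
scene dropper shift 0 0 0.897
side mini [[347.0, 195.0, 359.0, 209.0]] model [348. 192.] [359. 217.]
side small [[352.0, 180.0, 364.0, 211.0], [331.0, 
[... 1822 characters left out ...]
--------------------=====--==---------------------
210 -------------------------------=======----------------------
216 --------------------------:::--=-====-----------------------
222 ---------------------------::--=-====-----------------------
228 --=---==-====------------------========---------------------
234 =---=--=====---++==---------------------::-::----=----------
240 ------=--------------------:::::::-+++++++++=----:----::----
246 -----------------------::----=---=++++++++++++=::--=-::--===
252 ---------------------:::---:----+++++++++++++++--:---::--==-
258 ------------------:::::------==-=+++++++=++++===::::-::-==-=
264 -::-------------:::::::------=-===++++=++===---=-::-----==--
```

```bash
python3 - <<'E'
from h import *
k=calibration('wrist');im=cv2.imread('pics/fin.png')[:,:,::-1].astype(int)
w=wells()[0][3]; a=np.linspace(0,6.28,90)
for z,r in((8,38),(140,38),(162,15.5),(184,15.5)):
    u=proj('wrist',np.c_[w[0]+r*np.cos(a),w[1]+r*np.sin(a),0*a+z],k);print(z,u.min(0).round(1),u.max(0).round(1))
m=((im[:,:,0]-im[:,:,2]<9)&(im.max(2)<48))
for y in range(112,190,3): print(y,''.join('#' if m[y,x] else ('o' if im[y,x].max()<110 and im[y,x,0]-im[y,x,2]>14 else '.') for x in range(270,370,2)))
E
```

```text
8 [289.1 116.6] [344.7 173.9]
140 [279.2 108.9] [354.5 186.3]
162 [300.6 132.4] [333.2 165.9]
184 [299.5 132. ] [334.2 167.7]
112 o................ooooooooooooooooo....ooooooooooo.
115 o..............ooooooooooooooooooooo..oooooooooo..
118 o.............ooooooooooooooooooooooo..ooooooooo..
121 oo..........oooooooooooooooooooooooooooooooooooo..
124 o........ooooooooooooooooooooooooooooooooooooooo..
127 oo......oooooooooooooooooooooooooooooooooooooooo..
130 oo.....ooooooooooooooooooooooooooooooooooooooooo..
133 o......ooooooooooooo....####oooooooooooooooooooo..
136 o.....oooooooooooo.......####.oooooooooooooooooo..
139 o....oooooooooooo......##.#####ooooooooooooooooo..
142 ......oooooooooo.........#######oooooooooooooooo..
145 ......oooooooooo.......#.#######oooooooooooooooo..
148 .....ooooooooooo......##########.ooooooooooooooo..
151 .....ooooooooooo....##...#######.ooooooooooooooo..
154 o....ooooooooooo........########oooooooooooooooo..
157 ......ooooooooooo#...##.#######.oooooooooooooo....
160 o.....ooooooooooo..#.#...#####.oooooooooooooo.....
163 o.....ooooooooooooo.#..#####.ooooooooooooooo......
166 o......ooooooooooooooo....ooooooooooooooooo.......
169 o.......oooooooooooooooooooooooooooooooooo........
172 o........oooooooooooooooooooooooooooooo..o...ooo..
175 o..........ooooooooooooooooooooooooooo.......ooo..
178 oo..........oooooooooooooooooooooooo..............
181 oo..............oooooooooooooooo.............oo...
184 ooo.......................oooo....................
187 .o................................................
```

The large cap is centred over well_4 to about 1.5 mm and the other bottles match their wells. Handing in.

```bash
python3 -c "
from workcell import *
print(job_done())"
```

```text
the job is handed in; nothing more can be done
None
```

All four bottles are standing in the rack in size order: mini in well_1, small in well_2, medium in well_3 and large in well_4. I handed the job in at about 47 s of the 136 s allowed; it reported no verdict.

- **One missed grasp:** the first try at the large bottle's cap closed on nothing and did not move the bottle. A gentle probe on top of the cap (about 11 N) showed the fingertips are only about 2 mm ahead of the TCP, not the stated 22 mm. I regrasped about 18 mm lower, and that held.
- **Mini, small and medium:** seen from the wrist camera after placing, each stood within about 1–3 mm of its well centre.
- **Large:** its cap and body outlines matched well_4 to about 1.5 mm. It met the cork about 1.4 mm above the height I expected. One network reading disagreed, putting its base about 8 mm off, and I took that as noise because the outlines agreed.
- **Droppers:** dropper_a showed no shift in either fixed camera. dropper_b shifted by at most 1 pixel, but its match was weaker (0.90 and 0.69), probably because the large bottle had stood next to it in the first picture.
- **Not checked by eye:** I had used all 16 picture views, so the final check on all bottles was by numbers only. Mini was outside the last wrist picture, so its end position rests on the view taken just after it was placed and on the two fixed cameras.

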